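# Weigh the sample bar, lay it in its sample case and snap the lid shut

### The arm

A 7-joint arm with a two-finger parallel gripper is mounted at the origin on the work surface. World frame = base frame: x ahead of the robot, y to its left, z up, the work surface at z = 0. Lengths are in m, angles in rad, forces in N, time in s.
With the tool pointing down it reaches from about 0.425 to 0.875 m from the base axis. Payload 4.7 kg.
Tool frame: the origin (TCP) lies between the finger pads; the fingertips stand 11 mm ahead of it and the grasp point (between the pads) lies 8 mm behind it; z points along the fingers, y is the line along which they close (so a half turn about z gives the same grasp; the last joint's range is limited). The gripper opens to 87 mm and grips with 3 to 60 N. Pads are 19 mm wide; open, the fingers measure 117 mm over their backs; the gripper's body (75 mm by 190 mm) begins 51 mm behind the grasp point.
Start: joints at [1.276, 0.321, -0.07, 1.45, 0.023, 1.371, -0.057], TCP at [0.198, -0.619, 0.202] pointing down, gripper open.
Joint ranges: [-2.86, 2.86], [-0.3, 2.09], [-1.38, 1.24], [0.06, 2.45], [-1.56, 4.7], [0.09, 2.05], [-2.69, 2.69]. Speed limits (rad/s): [2.57, 2.57, 3.14, 3.14, 3.14, 3.14, 3.14].

### API

Orientations are given as a rotation vector (axis times angle).
In Python, from bench import ctrl gives the robot as it stands. The module is installed in compiled form; this text tells all that it offers.
- The arm moves only by the shell command python3 -m inch 'ROWS' [FORCE]. ROWS is JSON, a list of rows, each an object with "slide": the shift along the tool's x, y, z scaled (see below), a list of three; "angular": the turn, a rotation vector about the tool's x, y, z scaled (see below), a list of three; "claw": the opening, from -1 (shut) to 1 (fully open). In form: [{"slide": [tx, ty, tz], "angular": [rx, ry, rz], "claw": claw}, ...]. A call has 1 to 10 rows; each row is the pose to reach, as a shift and turn from the pose commanded when the call began, along the tool's axes at that moment; what a row does not reach only later rows make up. The controller multiplies each number of a shift by 0.25 m and each number of a turn by 30 degrees. A row lasts 1/10 s, in which the tool goes at most 50 mm and 8.59 degrees, less where a joint would pass 70% of its speed; a pose out of reach is approached as far as the arm can. A call with a number of a shift or a turn outside -1 to 1 is refused whole. A call with a gripper value outside its range is refused whole. The fingers move at their own pace and stop on an object; FORCE is the grip in N (left out, the last holds). Time passes only in rows, so rows that repeat a pose let the fingers close. It gives the time, the measured TCP pose, the force, the opening and the grip force at its end, in the units of the state.
- ctrl.get_state(): the state, without advancing time (a new reading comes with each control period).
- ctrl.get_image(name): name is "side" or "top"; returns a dict with "color" (384x512x3 uint8, red, green, blue), "depth" (384x512 float32, m along the optical axis (not along the pixel's ray), 0 where there is no reading), "camera_matrix" (3x3 intrinsics, pixels), "extrinsics" (4x4, takes a point from camera to world coordinates). Camera axes: x right, y up, looking along -z (the intrinsics and any distortion apply to the point x, -y, -z); pixel columns grow to the right and rows downward; lengths in m; the calibration is good to about 2 mm. A picture is of the moment at which its call begins.
- ctrl.close_job(): hands the job in; it is judged then, once.
Trained networks look in the newest picture that a camera, given by its name, has taken for a name from the list of things; names that differ only in an ending like _2 or _b are one class to them, and where a whole thing is asked for, a point or a joint stands for the part that bears it (a point fixed in the world has none). Each returns a list of dicts, best first, with "confidence" (0 to 1); they miss things now and then, are a little off and sometimes report something else, mostly with a low value. They report only what shows in the picture. A call takes as long as a camera call. They do not tell look-alikes from the thing itself.
- ctrl.find_in(query, camera): "bbox" ([centre column, centre row, width, height] in pixels, round what is visible of it).
- ctrl.outline_of(query, camera): "mask" (384x512 bool, what is visible of it) and "bbox" ([centre column, centre row, width, height] in pixels, round what is visible of it).
The state is a dict: "time": time; "joint_positions": joint angles; "qd": joint speeds; "joint_torque": joint torques, N m; "position": TCP position; "tool_rot": TCP orientation; "ft_force": force on the tool from outside, world axes, zero at the start; "torque": the same for the moment, N m; "grip_width": opening from 0.0 (shut) to 1.0 (fully open); "grip_force": force on a finger pad.
Only numpy, scipy, OpenCV 4.12 (cv2) and the standard library are available. Lean on these libraries where they do the work, as an engineer would, in place of code of your own. Each camera call takes 0.05 s, during which the arm holds its last target. There are 200 camera calls.

### The job

Take the green-striped bar out of the row on the wooden tray and set it flat on the pan of the check scale, letting go of it for about a second. Then take it again and lay it flat in the cradle between the two ribs of the open blue sample case, and press the clear lid down by its orange lip until it snaps fully shut. Set the bar down rather than dropping it, and leave the other bars on the tray where they stand.

Things in the scene. Friction and masses are not known exactly. Their poses are not given: they have to be found in the camera images.
- sample_bar: the sample bar: hard white confectionery bar, 58 (its x) x 26 (its y) x 28 mm high, about 45 g, green layer round it and green stripe along its top; origin at the centre of its underside. It lies in a row of five bars at 35 mm pitch: the 9 mm gaps between their long sides are too narrow for a finger, their ends (+x and -x faces) are free
- bar1: one of the four other bars in the row: same size, orange layer and orange top stripe; origin at the centre of its underside, x along its length
- bar2: one of the four other bars in the row: same size, orange layer and orange top stripe; origin at the centre of its underside, x along its length
- bar3: one of the four other bars in the row: same size, orange layer and orange top stripe; origin at the centre of its underside, x along its length
- bar4: one of the four other bars in the row: same size, orange layer and orange top stripe; origin at the centre of its underside, x along its length
- tray: wooden tray, fixed: board 170 (x) x 222 (y) mm, its top 12 mm above the origin (centre of the underside); rails 18 mm wide along its +y and -y edges, tops 34 mm above the origin; open at its x ends. The bars lie along its x, the row runs along its y, the outer bars are 9 mm from the rails
- pan (a point): centre of the top face of the check scale's round steel pan, 132 mm in diameter, 42 mm above the table, z up; it does not sink. The white scale body, 170 (x) x 160 (y) x 32 mm, is fixed and centred 12 mm to -x of this point, with a display on its -x face. Nothing on it is higher than the pan
- case: blue open-topped sample case, fixed: 76 (x) x 130 (y) x 50 mm high outside, walls and floor 5 mm (inside 66 x 120 x 45 mm deep); origin at the centre of its underside, x towards the hinge side, y along the hinge, z up. A small sprung steel catch sits at the middle of its -x face, just below the rim
- cradle (a point): centre of the case's inner floor, axes as the case's. Two white ribs run along x on the floor, 6 mm high, 4 mm thick, inner faces at y = +17 and -17 mm: the bar lies between them, its length along x (4 mm play on every side). The ends of the bar are then walled in; beside the ribs there is room for fingers
- lid_hinge (a point): point on the lid's hinge axis, at the middle of the case's +x rim: +38 mm in x and +45.5 mm in z from cradle; its axes turn with the lid
- lid (a joint): opening angle of the clear lid, rad: 0 shut, 2.4 fully open; starts at 1.9 to 2.25 (leaning back, away from the case). Lid 76 x 130 x 5 mm, 0.12 kg, stays at any angle by hinge friction. A white pad under its middle, 13 mm thick, just clears a bar in the cradle. The catch holds the lid up at about 0.1 rad until some 10 N at the lip snaps it past, then keeps it shut
- lid_lip (a point): centre of the upper (outer) face of the orange lip at the middle of the lid's free edge, where to press: 83 mm from the hinge axis, 50.5 mm above the inner floor when shut. The lip is 44 mm along y and ends 96 mm from the hinge axis (20 mm beyond the case's -x face); axes turn with the lid: -x from hinge to lip, z out of the outer face
There are look-alikes about, which are no part of the job. What is shaped like the sample_bar but purple is not meant.

How it is judged:
By the outcome, as a careful person would: the job done as asked, in the order asked, and still so for the second after the job is handed in, with the robot touching nothing.
It also fails if it takes over 67 s, if anything falls off the work surface, if the arm or the gripper's body presses on something with over 40 N, if the wrist force passes 120 N, or if a joint passes its speed limit or range.

## Working session

There is one attempt and no reset: what is moved stays moved. The work goes in short steps, Python scripts to look and compute and a shell command to move; the robot and the scene stay as the last step left them, time stands still between calls to the robot, and variables do not carry over. Pictures are saved under pics/ and viewed, at most 13 in all, crops included, and the job is handed in when it is done.

```bash
mkdir -p pics; cat > h.py <<'E'
import numpy as np, cv2
from bench import ctrl
def grab(n):
    im=ctrl.get_image(n); np.savez(f'{n}.npz',**im); return im
def cloud(im):
    K=im['camera_matrix'];d=im['depth'];v,u=np.mgrid[:384,:512]
    P=np.stack([(u-K[0,2])/K[0,0]*d,-(v-K[1,2])/K[1,1]*d,-d],-1)
    E=im['extrinsics'];W=P@E[:3,:3].T+E[:3,3];W[d==0]=np.nan
    return W
E
python3 - <<'E'
from h import *
s=ctrl.get_state();print({k:np.round(v,3).tolist() for k,v in s.items()})
for n in('top','side'):
    im=grab(n);cv2.imwrite(f'pics/{n}0.png',cv2.resize(im['color'][...,::-1],(800,600)))
    print(n,im['camera_matrix'].round(1).tolist(),im['extrinsics'].round(3).tolist(),(im['depth']==0).mean())
E
```

```text
{'time': 0.0, 'joint_positions': [1.276, 0.322, -0.07, 1.452, 0.023, 1.371, -0.057], 'qd': [0.0, 0.0, 0.0, 0.001, -0.0, 0.002, 0.001], 'joint_torque': [0.0, -49.128, -0.404, -31.252, -0.064, 0.044, 0.0], 'position': [0.197, -0.619, 0.201], 'tool_rot': [-3.102, -0.483, 0.001], 'ft_force': [-0.126, -0.226, 0.074], 'torque': [-0.019, 0.007, 0.035], 'grip_force': 0.0, 'grip_width': 1.004}
top [[398.0, 0.0, 256.3], [0.0, 398.0, 188.8], [0.0, 0.0, 1.0]] [[-0.002, 0.989, -0.15, 0.398], [-1.0, -0.004, -0.014, -0.015], [-0.015, 0.15, 0.989, 0.987], [0.0, 0.0, 0.0, 1.0]] 0.0041351318359375
side [[434.6, 0.0, 259.4], [0.0, 434.6, 195.5], [0.0, 0.0, 1.0]] [[-0.989, 0.075, -0.125, 0.408], [-0.146, -0.557, 0.818, 0.905], [-0.008, 0.827, 0.562, 0.68], [0.0, 0.0, 0.0, 1.0]] 0.004007975260416667
```

View pics/top0.png

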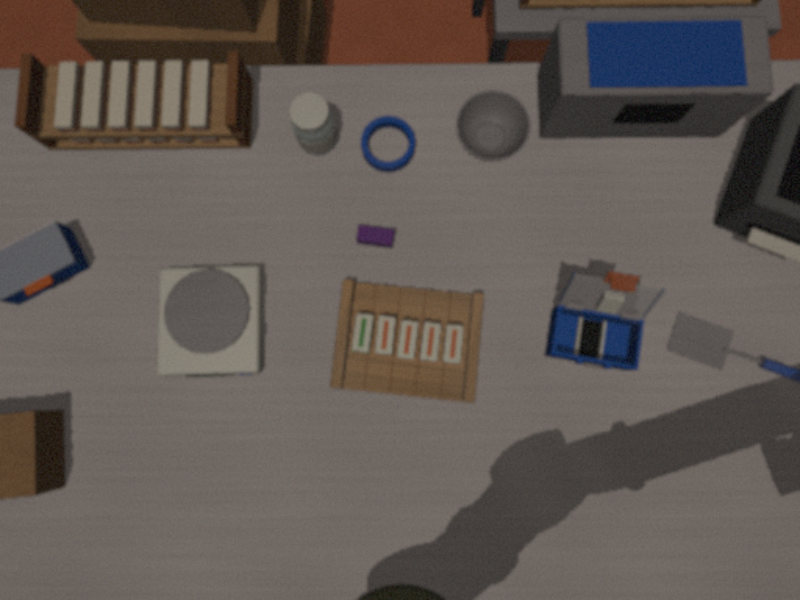

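View pics/side0.png

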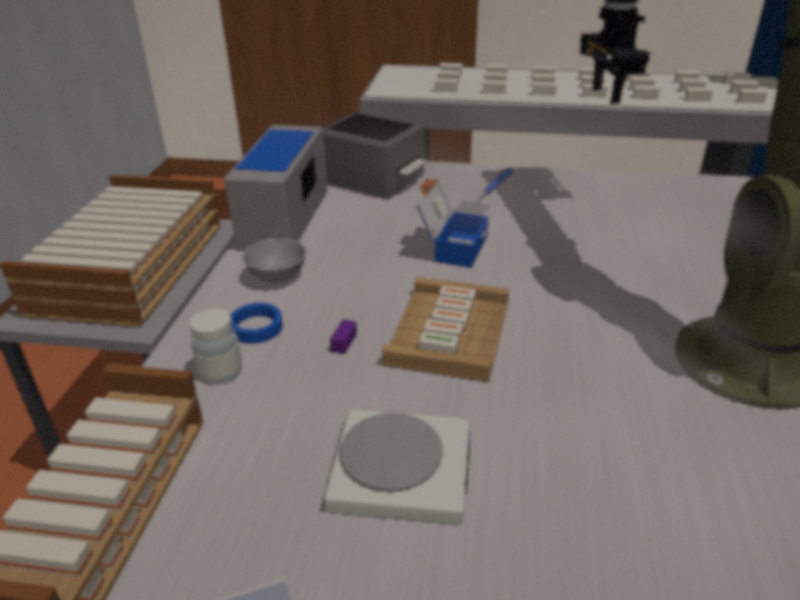

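The top view shows the green bar at about (363,332) at the +y end of the row, the pan at (207,310), and the case at (595,337) with its hinge up (+x). The lid leans back, its orange lip at (622,281). The side view agrees, with the purple look-alike at (343,336). Next I'll measure from both views.

```bash
cat > m.py <<'E'
from h import *
def rect(P):  # xy pts in m -> centre, size, angle of long axis (deg)
    (c,s,a)=cv2.minAreaRect((P*1000).astype(np.float32)); 
    if s[0]<s[1]: s=s[::-1];a+=90
    return np.round(c,1),np.round(s,1),round((a+90)%180-90,1)
def comps(m,W,tag,minn=15,box=None):
    n,l,st,_=cv2.connectedComponentsWithStats(m.astype(np.uint8),connectivity=4)
    for i in range(1,n):
        if st[i,4]<minn: continue
        P=W[l==i]; P=P[~np.isnan(P[:,2])]
        if len(P)<5: continue
        mean=np.median(P,0)
        if abs(mean[1])>.6 or not .3<mean[0]<.95 or mean[2]>.25: continue
        print(tag,st[i].tolist(),'mean',(P.mean(0)*1000).round(1),'med z',round(mean[2]*1000,1),'rect',*rect(P[:,:2]))
if __name__=='__main__':
  for n in('top','side'):
    im=dict(np.load(n+'.npz'));W=cloud(im);hsv=cv2.cvtColor(im['color'],cv2.COLOR_RGB2HSV)
    H,S,V=[hsv[...,i].astype(int) for i in range(3)]
    comps((H>40)&(H<85)&(S>60),W,n+' green',5)
    comps(((H<12)|(H>172))&(S>90),W,n+' orange',6)
    comps((H>100)&(H<125)&(S>120)&(V>40),W,n+' blue',30)
    z=W[...,2]
    comps((z>.034)&(z<.047)&(S<60)&(V>60),W,n+' white/pan',30)
    comps((z>.034)&(z<.047)&(abs(W[...,0]-.44)<.14),W,n+' z40',30)
    print(n,'table z',np.nanmedian(z[(abs(W[...,0]-.55)<.25)&(abs(W[...,1])<.4)&(abs(z)<.01)]))
  for c in('top','side'):
    for q in('pan','case','lid','sample_bar','tray'):
        try:
            for r in ctrl.find_in(q,c)[:5]: print(c,q,round(r['confidence'],2),np.round(r['bbox'],1))
        except Exception as e: print(q,e)
E
python3 m.py
```

```text
top green [400, 69, 3, 3, 6] mean [ 807.6 -336.8  114.8] med z 114.7 rect [ 807.6 -336.2] [6.3 1. ] 89.4
top green [230, 204, 4, 18, 46] mean [485.7  58.3  39.4] med z 39.5 rect [485.5  58.3] [41.2  6.1] -6.6
top orange [150, 32, 3, 5, 7] mean [915.6 253.4  93.6] med z 93.6 rect [915.8 253.4] [10.2  2.4] -37.3
top orange [18, 38, 3, 4, 6] mean [903.8 574.1  93. ] med z 93.3 rect [903.2 574.7] [9.7 4. ] 2.5
top orange [67, 41, 2, 8, 9] mean [905.7 470.1  63.1] med z 63.1 rect [907.7 469.8] [24.5  4. ] 9.0
top orange [22, 43, 5, 7, 13] mean [895.7 573.6  75.4] med z 76.0 rect [895.7 573.5] [13.6  2.2] 4.2
top orange [14, 45, 7, 6, 14] mean [883.6 578.7  94.3] med z 94.4 rect [884.  579.6] [16.5  7.6] -52.5
top orange [16, 48, 4, 6, 11] mean [875.2 576.   93.6] med z 93.5 rect [875.8 576.2] [12.  6.] 13.1
top orange [21, 49, 3, 3, 6] mean [883.8 573.6  80.7] med z 80.6 rect [883.8 573.6] [4.9 1.1] -3.4
top orange [147, 49, 7, 3, 11] mean [875.1 253.5  91.4] med z 93.8 rect [874.3 254.7] [11.9  9.4] -76.2
top orange [12, 51, 3, 4, 6] mean [868.5 585.   95.3] med z 96.2 rect [869.5 584.7]
[... 8852 characters left out ...]
.7  20.9] -6.1
side z40 [219, 264, 66, 52, 2592] mean [518.9 305.1  43.1] med z 43.3 rect [517.1 296.6] [139.9 125.5] 89.9
side table z 0.0015417595908534532
top pan 0.6 [136.1 205.6  66.   75.7]
top pan 0.48 [231.9 214.6  13.1  21. ]
top case 0.64 [384.6 204.8  74.1  65.1]
top lid 0.8 [390.8 189.1  69.3  30.6]
top sample_bar 0.61 [231.4 213.4  12.1  24.9]
top sample_bar 0.54 [239.9 152.4  25.9  14. ]
top tray 0.93 [258.9 217.4  95.5  77.8]
side pan 0.66 [255.6 300.1  95.4  77.5]
side case 0.84 [288.8 143.9  42.2  56.7]
side lid 0.92 [277.2 135.7  16.6  39.7]
side sample_bar 0.84 [280.  220.6  25.8  10. ]
side sample_bar 0.72 [217.8 216.6  19.6  23.6]
side tray 0.76 [285.5 210.6  81.7  69.2]
```

```bash
cat > to.py <<'E'
# usage: to.py x,y,z,yaw ...  (mm, deg of tool x, tool down); prints slide/angular numbers for successive calls
import sys
from h import *
from scipy.spatial.transform import Rotation as R
s=ctrl.get_state();p=np.array(s['position']);r=R.from_rotvec(s['tool_rot'])
x=r.as_matrix();print('t',round(s['time'],2),'pos',(p*1000).round(1),'yaw',np.degrees(np.arctan2(x[1,0],x[0,0])).round(2),'tilt z',x[:,2].round(4),'F',np.round(s['ft_force'],1),'grip',round(s['grip_width']*87,1),round(s['grip_force'],1))
for a in sys.argv[1:]:
    v=list(map(float,a.split(',')));c,n=np.cos(np.radians(v[3])),np.sin(np.radians(v[3]))
    q=np.array(v[:3])/1000;rt=R.from_matrix(np.array([[c,n,0],[n,-c,0],[0,0,-1]]))
    print(a,'slide',(r.inv().apply(q-p)/.25).round(3).tolist(),'ang',(np.degrees((r.inv()*rt).as_rotvec())/30).round(3).tolist(),'rows>=',int(np.ceil(max(np.linalg.norm(q-p)/.05,np.degrees((r.inv()*rt).magnitude())/8.59))))
    p,r=q,rt
E
python3 to.py 330,-420,190,40 455,-190,170,65 486.5,30,130,82.7 486.5,58,80,82.7 486.5,58,28,82.7
python3 - <<'E'
from m import *
for n in('top','side'):
    im=dict(np.load(n+'.npz'));W=cloud(im);b=(-1 if n=='top' else 1.5)/1000
    hsv=cv2.cvtColor(im['color'],cv2.COLOR_RGB2HSV);blue=(hsv[...,0]>100)&(hsv[...,0]<125)&(hsv[...,1]>110)
    z=W[...,2]-b;m=(abs(W[...,0]-.474)<.07)&(abs(W[...,1]+.295)<.1)&(z>.044)&(z<.055)&blue
    P=W[m][:,:2];print(n,m.sum(),rect(P))
    y=np.radians(-10);A=np.array([[np.cos(y),np.sin(y)],[-np.sin(y),np.cos(y)]])
    C=(P-[.4742,-.2953])@A.T*1000
    print('case frame pctl x',np.percentile(C[:,0],[0,1,5,95,99,100]).round(1),'y',np.percentile(C[:,1],[0,1,5,95,99,100]).round(1))
    e=C[C[:,1]<-58];f=C[C[:,1]>58]
    for g in(e,f):
        if len(g)>5: print('end wall',len(g),g.mean(0).round(1))
    w=C[(C[:,0]<-30)];print('-x wall slope deg',np.degrees(np.polyfit(w[:,1],w[:,0],1)[0]).round(2) if len(w)>5 else None,w.mean(0).round(1))
    # white ribs / floor
    g=(im['color'].min(2)>110);m=(abs(W[...,0]-.474)<.05)&(abs(W[...,1]+.295)<.06)&(z<.03)&g
    C=(W[m][:,:2]-[.4742,-.2953])@A.T*1000;print('ribs',len(C),[ (np.round(C[k].mean(0),1).tolist(),k.sum()) for k in (C[:,1]>0,C[:,1]<0)] )
    # tall lid points
    o=((hsv[...,0]<12)|(hsv[...,0]>172))&(hsv[...,1]>90)&(abs(W[...,1]+.3)<.06)&(z>.06)&(z<.2)
    L=np.c_[(W[o][:,:2]-[.4742,-.2953])@A.T*1000,z[o]*1000];print('lip',L.mean(0).round(1),L.min(0).round(1),L.max(0).round(1))
E
```

```text
t 0.6 pos [ 197.6 -619.3  201.7] yaw 17.7 tilt z [ 0.e+00 -1.e-04 -1.e+00] F [ 0.7 -0.3 -0.2] grip 86.7 0.0
330,-420,190,40 slide [0.747, -0.598, 0.047] ang [0.0, 0.0, -0.743] rows>= 5
455,-190,170,65 slide [0.974, -0.383, 0.08] ang [0.0, 0.0, -0.833] rows>= 6
486.5,30,130,82.7 slide [0.851, -0.258, 0.16] ang [0.0, 0.0, -0.59] rows>= 5
486.5,58,80,82.7 slide [0.111, -0.014, 0.2] ang [0.0, 0.0, 0.0] rows>= 2
486.5,58,28,82.7 slide [0.0, 0.0, 0.208] ang [0.0, 0.0, 0.0] rows>= 2
top 319 (array([ 474.9, -295.5]), array([128.1,  78.6]), 80.2)
case frame pctl x [-38.7 -38.  -34.6  38.2  39.1  40. ] y [-64.3 -64.  -63.1  62.8  63.7  63.9]
end wall 63 [  1.  -62.2]
end wall 84 [ 0.8 61.2]
-x wall slope deg 0.18 [-32.9  -2.5]
ribs 2 [([nan, nan], np.int64(0)), ([17.7, -20.4], np.int64(2))]
lip [ 82.2  -0.  133.8] [ 61.4 -27.1  77.7] [337.8  22.7 144.4]
side 146 (array([ 474.1, -294.9]), array([135.6,  78.6]), 78.8)
case frame pctl x [-39.  -38.1 -34.9  37.2  39.   39.4] y [-67.8 -66.1 -62.7  66.4  67.6  68.8]
end wall 22 [  5.8 -61.8]
end wall 56 [ 4.9 63.6]
-x wall slope deg 0.53 [-33.5  12.3]
ribs 99 [([-45.7, 29.7], np.int64(63)), ([-39.2, -26.6], np.int64(36))]
lip [ 83.8   4.1 132.3] [ 61.3 -19.9  82.4] [339.3  22.5 140.9]<stdin>:16: RuntimeWarning: Mean of empty slice.
  ret = um.true_divide(
```

```bash
R=1; python3 -m inch '[{"slide":[0.747,-0.598,0.047],"angular":[0,0,-0.743],"claw":1},{"slide":[0.747,-0.598,0.047],"angular":[0,0,-0.743],"claw":1},{"slide":[0.747,-0.598,0.047],"angular":[0,0,-0.743],"claw":1},{"slide":[0.747,-0.598,0.047],"angular":[0,0,-0.743],"claw":1},{"slide":[0.747,-0.598,0.047],"angular":[0,0,-0.743],"claw":1},{"slide":[0.747,-0.598,0.047],"angular":[0,0,-0.743],"claw":1}]'
python3 -m inch '[{"slide":[0.974,-0.383,0.08],"angular":[0,0,-0.833],"claw":1},{"slide":[0.974,-0.383,0.08],"angular":[0,0,-0.833],"claw":1},{"slide":[0.974,-0.383,0.08],"angular":[0,0,-0.833],"claw":1},{"slide":[0.974,-0.383,0.08],"angular":[0,0,-0.833],"claw":1},{"slide":[0.974,-0.383,0.08],"angular":[0,0,-0.833],"claw":1},{"slide":[0.974,-0.383,0.08],"angular":[0,0,-0.833],"claw":1},{"slide":[0.974,-0.383,0.08],"angular":[0,0,-0.833],"claw":1}]'
python3 -m inch '[{"slide":[0.851,-0.258,0.16],"angular":[0,0,-0.59],"claw":1},{"slide":[0.851,-0.258,0.16],"angular":[0,0,-0.59],"claw":1},{"slide":[0.851,-0.258,0.16],"angular":[0,0,-0.59],"claw":1},{"slide":[0.851,-0.258,0.16],"angular":[0,0,-0.59],"claw":1},{"slide":[0.851,-0.258,0.16],"angular":[0,0,-0.59],"claw":1},{"slide":[0.851,-0.258,0.16],"angular":[0,0,-0.59],"claw":1},{"slide":[0.851,-0.258,0.16],"angular":[0,0,-0.59],"claw":1}]'
python3 to.py 486.3,57.8,80,82.7 486.3,57.8,28,82.7
```

```text
time: 1.2
position: [0.3349, -0.4142, 0.1903]
tool_rot: [-2.946, -1.089, -0.004]
ft_force: [0.6, 0.4, -0.0]
grip_width: 1.0
grip_force: 0.0
time: 1.9
position: [0.456, -0.1885, 0.1701]
tool_rot: [2.646, 1.693, 0.0]
ft_force: [0.1, -0.6, 0.1]
grip_width: 1.0
grip_force: 0.0
time: 2.6
position: [0.4868, 0.0273, 0.1298]
tool_rot: [2.361, 2.072, -0.002]
ft_force: [-0.0, -0.7, -0.0]
grip_width: 0.998
grip_force: 0.0
t 2.6 pos [486.8  27.3 129.8] yaw 82.55 tilt z [-3.0e-04 -1.2e-03 -1.0e+00] F [-0.  -0.7 -0. ] grip 86.8 0.0
486.3,57.8,80,82.7 slide [0.121, -0.018, 0.199] ang [-0.0, 0.002, -0.005] rows>= 2
486.3,57.8,28,82.7 slide [0.0, 0.0, 0.208] ang [0.0, 0.0, 0.0] rows>= 2
```

```bash
python3 -m inch '[{"slide":[0.121,-0.018,0.199],"angular":[0,0,0],"claw":1},{"slide":[0.121,-0.018,0.199],"angular":[0,0,0],"claw":1},{"slide":[0.121,-0.018,0.199],"angular":[0,0,0],"claw":1}]'
python3 -m inch '[{"slide":[0,0,0.1],"angular":[0,0,0],"claw":1},{"slide":[0,0,0.208],"angular":[0,0,0],"claw":1},{"slide":[0,0,0.208],"angular":[0,0,0],"claw":1},{"slide":[0,0,0.208],"angular":[0,0,0],"claw":1}]'
python3 to.py
python3 - <<'E'
from h import *
im=grab('top');cv2.imwrite('pics/t1.png',cv2.resize(im['color'][130:290,160:360,::-1],(800,640))[:600])
E
```

```text
time: 2.9
position: [0.485, 0.0584, 0.0791]
tool_rot: [-2.359, -2.072, 0.004]
ft_force: [-0.1, -0.5, -0.1]
grip_width: 0.997
grip_force: 0.0
time: 3.3
position: [0.487, 0.0588, 0.0293]
tool_rot: [2.36, 2.072, 0.0]
ft_force: [-0.5, -0.1, 1.0]
grip_width: 0.998
grip_force: 0.0
t 3.3 pos [487.   58.8  29.3] yaw 82.55 tilt z [ 8.e-04 -6.e-04 -1.e+00] F [-0.5 -0.1  1. ] grip 86.8 0.0
```

View pics/t1.png

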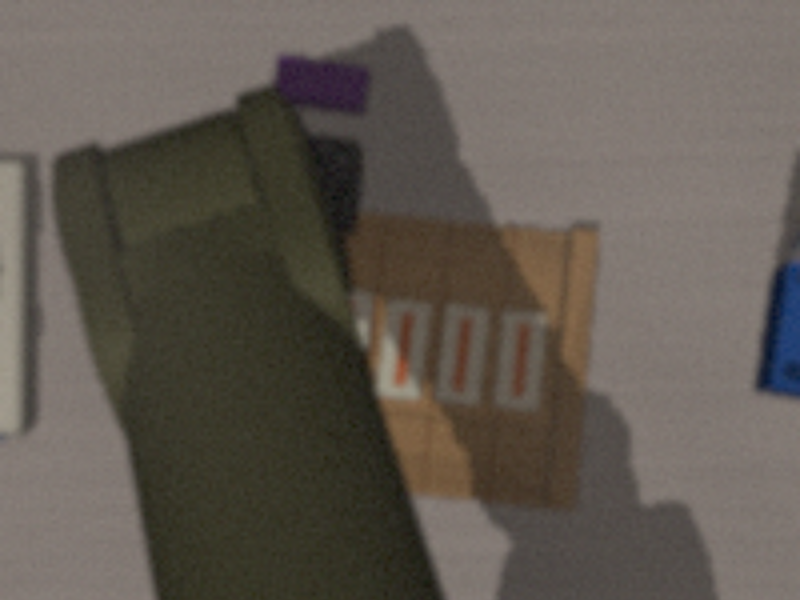

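The arm hides the green bar. The visible orange bars, at about (405,350) to (520,360), stand undisturbed. I'll close and lift.

```bash
python3 -m inch '[{"slide":[0,0,0],"angular":[0,0,0],"claw":-0.1},{"slide":[0,0,0],"angular":[0,0,0],"claw":-0.1},{"slide":[0,0,0],"angular":[0,0,0],"claw":-0.1},{"slide":[0,0,0],"angular":[0,0,0],"claw":-0.1},{"slide":[0,0,0],"angular":[0,0,0],"claw":-0.1},{"slide":[0,0,0],"angular":[0,0,0],"claw":-0.1}]' 15
python3 -m inch '[{"slide":[0,0,-0.04],"angular":[0,0,0],"claw":-0.1},{"slide":[0,0,-0.15],"angular":[0,0,0],"claw":-0.1},{"slide":[0,0,-0.3],"angular":[0,0,0],"claw":-0.1},{"slide":[0,0,-0.3],"angular":[0,0,0],"claw":-0.1},{"slide":[0,0,-0.3],"angular":[0,0,0],"claw":-0.1}]'
python3 to.py 520,293,104,82.7 520,298,64,82.7
```

```text
time: 3.95
position: [0.486, 0.0604, 0.0281]
tool_rot: [2.359, 2.075, -0.0]
ft_force: [-0.2, -1.0, -0.2]
grip_width: 0.539
grip_force: 0.0
time: 4.45
position: [0.4869, 0.0604, 0.1044]
tool_rot: [2.357, 2.073, 0.002]
ft_force: [0.7, -0.3, 0.3]
grip_width: 0.45
grip_force: 0.0
t 4.45 pos [486.9  60.4 104.4] yaw 82.67 tilt z [ 2.6e-03 -8.0e-04 -1.0e+00] F [ 0.7 -0.3  0.3] grip 39.1 0.0
520,293,104,82.7 slide [0.94, 0.013, 0.001] ang [0.005, 0.001, -0.001] rows>= 5
520,298,64,82.7 slide [0.02, -0.003, 0.16] ang [0.0, 0.0, 0.0] rows>= 1
```

```bash
python3 - <<'E'
from h import *
a=grab('top')['color'][130:290,160:360,::-1];b=grab('side')['color'][140:300,200:400,::-1]
cv2.imwrite('pics/t2.png',np.vstack([cv2.resize(a,(375,300)),cv2.resize(b,(375,300))]))
E
```

```text
(no output)
```

View pics/t2.png

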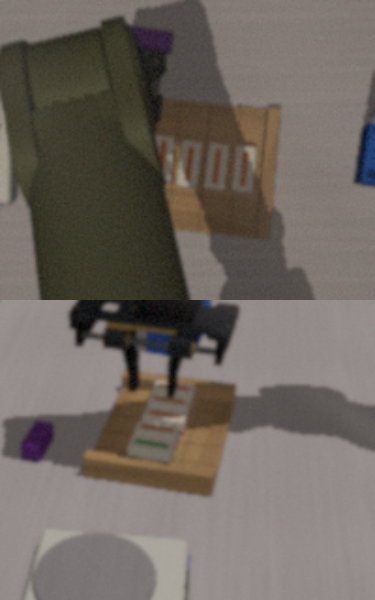

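The bar is still on the tray at lower-panel (150,445), so the grasp closed without holding it. I'll measure where the bar and fingertips really are.

```bash
python3 - <<'E'
from m import *
for n in('side','top'):
    im=dict(np.load(n+'.npz'));W=cloud(im);hsv=cv2.cvtColor(im['color'],cv2.COLOR_RGB2HSV)
    H,S,V=[hsv[...,i].astype(int) for i in range(3)]
    z=W[...,2];N=(abs(W[...,0]-.48)<.08)&(abs(W[...,1])<.12)
    comps(N&(H>40)&(H<85)&(S>60)&(z<.1),W,n+' green',5)
    comps(N&((H<12)|(H>172))&(S>90)&(z<.1),W,n+' orange',6)
    comps(N&(z>.034)&(z<.047),W,n+' z40',20)
    F=(z>.07)&(z<.12)&(abs(W[...,0]-.487)<.08)&(abs(W[...,1]-.06)<.06)
    comps(F,W,n+' finger',8)
    if n=='side':
        P=W[F];
        if len(P): print('finger z min',np.percentile(P[:,2],[0,2,5]))
        big=cv2.resize(im['color'][165:245,230:330,::-1],(800,600),interpolation=cv2.INTER_CUBIC);cv2.imwrite('pics/s3.png',big)
E
```

```text
side green [273, 215, 16, 3, 25] mean [486.6  58.6  42.3] med z 42.5 rect [485.8  57.2] [37.3 11.3] -11.7
side orange [296, 186, 4, 2, 6] mean [454.9 -79.8  41.9] med z 42.1 rect [454.9 -79.4] [7.7 4.9] -56.9
side orange [283, 192, 15, 3, 25] mean [472.3 -45.4  42.7] med z 42.3 rect [472.1 -45.7] [37.7 10.7] -0.9
side orange [280, 199, 12, 3, 19] mean [481.3 -11.7  42.2] med z 42.3 rect [480.6 -11.8] [29.1  8.1] -14.4
side orange [276, 207, 16, 3, 25] mean [481.5  23.6  42.2] med z 42.1 rect [482.4  23.5] [38.1  9. ] -1.5
side z40 [268, 179, 51, 45, 951] mean [474.3 -11.3  40.2] med z 41.0 rect [462.  -20.8] [196.1 120.5] 88.9
side z40 [249, 220, 66, 15, 268] mean [483.1  92.5  35.5] med z 35.5 rect [481.8  92.9] [158.2  20.8] -6.4
top orange [245, 205, 4, 13, 28] mean [489.   22.6  38.7] med z 38.9 rect [488.9  22.9] [29.  6.] -7.0
top orange [259, 209, 4, 17, 42] mean [472.9 -11.3  39.4] med z 39.3 rect [474.5 -11.3] [38.9  6.2] -7.3
top orange [273, 210, 5, 17, 46] mean [471.2 -45.8  39.5] med z 39.7 rect [471.8 -46. ] [38.3  6.8] -7.5
top orange [288, 211, 4, 18, 44] mean [468.  -80.6  38.9] med z 39.1 rect [468.2 -80.9] [40.6  6.4] -5.7
top z40 [243, 202, 10, 25, 159] mean [487.9  18.2  38.8] med z 39.0 rect [482.  20.] [57.8 21.8] 0.1
top z40 [254, 205, 14, 25, 262] mean [475.1 -11.5  38.7] med z 38.7 rect [475.1 -11.3] [57.5 25.8] -7.4
top z40 [269, 206, 13, 25, 266] mean [471.8 -46.1  38.8] med z 38.9 rect [472.2 -46.3] [57.8 26. ] -7.5
top z40 [284, 207, 13, 26, 266] mean [468.6 -81.   38.9] med z 39.0 rect [468.9 -81. ] [58.2 25.9] -6.2
top z40 [299, 236, 7, 7, 22] mean [ 423.3 -108.1   35.2] med z 35.0 rect [ 423.8 -107. ] [17.1  9.6] -59.1
```

View pics/s3.png

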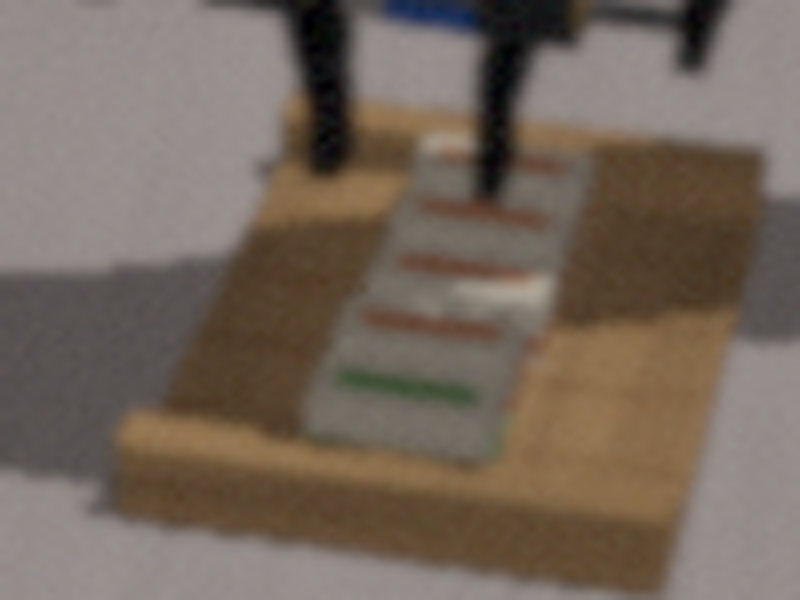

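```bash
python3 - <<'E'
from h import *
im=dict(np.load('side.npz'));K=im['camera_matrix'];E=np.linalg.inv(im['extrinsics'])
def pr(p):
    c=E[:3,:3]@p+E[:3,3];return (K[0,0]*c[0]/-c[2]+K[0,2]).round(1),(K[1,1]*-c[1]/-c[2]+K[1,2]).round(1)
s=ctrl.get_state();t=np.array(s['position']);from scipy.spatial.transform import Rotation as R
r=R.from_rotvec(s['tool_rot']).as_matrix();print(t,s['grip_width'])
for d in(-.0195,.0195):
    for y in(.0195,):
        print('tip',pr(t+r@[0,d,.011]),'back',pr(t+r@[0,d+np.sign(d)*.015,.011]))
W=cloud(im)
for u,v in((271,185),(291,188),(271,180),(291,180)): print(u,v,W[v,u].round(4))
EE=ctrl.get_image('side');print('E same',np.abs(EE['extrinsics']-im['extrinsics']).max())
E
```

```text
[0.48530469 0.06019652 0.10253557] 0.449188974294171
tip (np.float64(289.2), np.float64(201.1)) back (np.float64(295.5), np.float64(202.1))
tip (np.float64(273.2), np.float64(198.7)) back (np.float64(267.1), np.float64(197.8))
271 185 [0.509  0.0672 0.136 ]
291 188 [0.4622 0.0747 0.1368]
271 180 [0.509  0.0681 0.1502]
291 180 [0.4631 0.0714 0.1561]
E same 0.0
```

```bash
python3 - <<'E'
from h import *
im=grab('side');W=cloud(im)
m=(W[...,2]>.07)&(W[...,2]<.3)&(abs(W[...,0]-.487)<.12)&(abs(W[...,1]-.06)<.06)
for v in range(120,206,4):
    us=np.where(m[v])[0]
    if len(us): print(v,[(int(u),(W[v,u]*1000).round(0).astype(int).tolist()) for u in us[::max(1,len(us)//6)]])
print(ctrl.get_state()['position'],ctrl.get_state()['joint_positions'])
E
```

```text
120 [(301, [448, 51, 295]), (302, [446, 49, 294]), (303, [444, 50, 295]), (304, [442, 51, 295]), (305, [440, 52, 295]), (306, [438, 49, 294]), (307, [436, 49, 295]), (308, [434, 47, 293])]
124 [(268, [514, 85, 297]), (270, [510, 88, 299]), (297, [455, 81, 299]), (299, [452, 45, 283]), (301, [447, 73, 296]), (303, [443, 71, 295]), (305, [439, 71, 295]), (307, [435, 55, 288])]
128 [(272, [505, 95, 293]), (278, [492, 95, 294]), (284, [480, 96, 295]), (290, [468, 93, 294]), (296, [456, 92, 295]), (302, [444, 89, 294])]
132 [(273, [504, 80, 277]), (278, [492, 99, 287]), (283, [481, 98, 287]), (288, [471, 100, 289]), (293, [461, 102, 291]), (298, [451, 100, 290]), (303, [441, 99, 290])]
136 [(244, [577, 27, 237]), (252, [559, 24, 237]), (276, [498, 81, 268]), (284, [481, 81, 270]), (292, [464, 85, 273]), (300, [447, 88, 275])]
140 [(242, [578, 47, 237]), (253, [553, 43, 237]), (264, [530, 34, 233]), (275, [499, 84, 261]), (286, [476, 82, 261]), (297, [453, 87, 265])]
144 [(239, [581, 67, 237]), (252, [552, 64, 238]), (273, [504, 83, 250]), (286, [475, 88, 255]), (299, [448, 84, 255]), (312
[... 1465 characters left out ...]
, 65, 149]), (273, [505, 59, 145]), (274, [504, 49, 139]), (290, [465, 72, 156]), (291, [463, 72, 156]), (292, [461, 74, 158]), (293, [459, 72, 157]), (294, [456, 74, 158])]
184 [(269, [514, 68, 139]), (271, [509, 65, 137]), (273, [505, 59, 134]), (289, [467, 72, 146]), (291, [463, 71, 145]), (293, [458, 73, 147])]
188 [(269, [514, 66, 126]), (270, [511, 68, 128]), (271, [509, 67, 127]), (272, [507, 66, 127]), (289, [467, 71, 134]), (290, [465, 72, 135]), (291, [462, 73, 136]), (292, [460, 74, 137]), (293, [458, 69, 133])]
192 [(291, [462, 72, 124]), (292, [460, 73, 125])]
[0.48501005 0.06028718 0.10206148] [ 0.57074481  0.10991314 -0.78069355  1.94145814  0.0850756   1.1254663
 -0.37153455]
```

The fingertips measure about z=0.122 where the state implies 0.091. The hand sits roughly 32 mm higher than reported, with x and y agreeing, so the fingers closed above the bar. I'll reopen, go lower and check against the camera again.

```bash
python3 to.py 486.2,57.8,102,82.7 486.2,57.8,2,82.7; python3 -m inch '[{"slide":[-0.01,0,0],"angular":[0,0,0],"claw":1},{"slide":[-0.01,0,0],"angular":[0,0,0],"claw":1},{"slide":[-0.01,0,0],"angular":[0,0,0],"claw":1},{"slide":[-0.01,0,0],"angular":[0,0,0],"claw":1},{"slide":[-0.01,0,0],"angular":[0,0,0],"claw":1},{"slide":[-0.01,0,0],"angular":[0,0,0],"claw":1},{"slide":[-0.01,0,0],"angular":[0,0,0],"claw":1}]'
python3 -m inch '[{"slide":[0,0,0.15],"angular":[0,0,0],"claw":1},{"slide":[0,0,0.25],"angular":[0,0,0],"claw":1},{"slide":[0,0,0.33],"angular":[0,0,0],"claw":1},{"slide":[0,0,0.4],"angular":[0,0,0],"claw":1},{"slide":[0,0,0.4],"angular":[0,0,0],"claw":1}]'
cat > tips.py <<'E'
from h import *
im=grab('side');W=cloud(im);s=ctrl.get_state();p=s['position'];z=W[...,2]
dark=im['color'].max(2)<50
m=dark&(z>p[2]-.005)&(z<p[2]+.13)&(abs(W[...,0]-p[0])<.07)&(abs(W[...,1]-p[1])<.035)
n,l,st,_=cv2.connectedComponentsWithStats(m.astype(np.uint8))
for i in range(1,n):
    if st[i,4]<8: continue
    P=W[l==i]; Q=P[np.argsort(P[:,2])[:max(4,len(P)//12)]]
    print(st[i].tolist(),'low end',(Q.mean(0)*1000).round(1),'zmin',(P[:,2].min()*1000).round(1),'x range',(np.percentile(P[P[:,2]<P[:,2].min()+.03][:,0],[3,97])*1000).round(1))
print('TCP',np.round(p,4),s['ft_force'])
E
python3 tips.py; python3 to.py
```

```text
t 4.65 pos [485.   60.3 102.1] yaw 82.68 tilt z [-2.2e-03  1.0e-04 -1.0e+00] F [ 1.7  0.2 -0.5] grip 39.0 0.0
486.2,57.8,102,82.7 slide [-0.009, 0.006, 0.0] ang [-0.004, 0.0, -0.001] rows>= 1
486.2,57.8,2,82.7 slide [0.0, 0.0, 0.4] ang [0.0, 0.0, 0.0] rows>= 2
time: 5.35
position: [0.4857, 0.0579, 0.1031]
tool_rot: [2.359, 2.075, -0.0]
ft_force: [-0.6, -0.0, -0.3]
grip_width: 0.968
grip_force: 0.0
time: 5.85
position: [0.4835, 0.0578, 0.001]
tool_rot: [-2.356, -2.073, 0.005]
ft_force: [-0.1, 0.6, -1.0]
grip_width: 0.999
grip_force: 0.0
[255, 177, 18, 9, 82] low end [522.5  26.4 108.8] zmin 106.9 x range [512.9 549.9]
[251, 187, 58, 15, 126] low end [428.4  85.9 116.5] zmin 115.1 x range [424.3 550.5]
[251, 193, 14, 28, 212] low end [531.5  59.3  31.6] zmin 24.9 x range [527.3 537.8]
[298, 210, 7, 17, 64] low end [436.6  71.6  28.9] zmin 25.0 x range [432.7 440.5]
TCP [0.4847 0.058  0.0024] [-0.37252432 -0.80118311  0.1647273 ]
t 5.9 pos [484.7  58.    2.4] yaw 82.69 tilt z [-2.5e-03  4.0e-04 -1.0e+00] F [-0.4 -0.8  0.2] grip 87.2 0.0
```

```bash
python3 -m inch '[{"slide":[0,0.004,0.024],"angular":[0,0,0],"claw":1},{"slide":[0,0.004,0.024],"angular":[0,0,0],"claw":0.4},{"slide":[0,0.004,0.024],"angular":[0,0,0],"claw":-0.1},{"slide":[0,0.004,0.024],"angular":[0,0,0],"claw":-0.1},{"slide":[0,0.004,0.024],"angular":[0,0,0],"claw":-0.1},{"slide":[0,0.004,0.024],"angular":[0,0,0],"claw":-0.1},{"slide":[0,0.004,0.024],"angular":[0,0,0],"claw":-0.1},{"slide":[0,0.004,0.024],"angular":[0,0,0],"claw":-0.1}]' 15
python3 to.py
```

```text
time: 6.7
position: [0.4868, 0.0577, -0.0026]
tool_rot: [2.359, 2.075, -0.0]
ft_force: [-0.8, -0.1, 2.8]
grip_width: 0.666
grip_force: 15.0
t 6.7 pos [486.8  57.7  -2.6] yaw 82.67 tilt z [ 2.e-04 -3.e-04 -1.e+00] F [-0.8 -0.1  2.8] grip 58.0 15.0
```

```bash
python3 -m inch '[{"slide":[0,0,-0.06],"angular":[0,0,0],"claw":-0.1},{"slide":[0,0,-0.18],"angular":[0,0,0],"claw":-0.1},{"slide":[0,0,-0.36],"angular":[0,0,0],"claw":-0.1},{"slide":[0,0,-0.36],"angular":[0,0,0],"claw":-0.1},{"slide":[0,0,-0.36],"angular":[0,0,0],"claw":-0.1}]'
python3 to.py 520,298,87,82.7 520,298,37,82.7
```

```text
time: 7.2
position: [0.4878, 0.0577, 0.0888]
tool_rot: [2.357, 2.073, 0.003]
ft_force: [-0.3, 0.2, 0.1]
grip_width: 0.665
grip_force: 15.0
t 7.2 pos [487.8  57.7  88.8] yaw 82.67 tilt z [ 0.0033 -0.001  -1.    ] F [-0.3  0.2  0.1] grip 57.9 15.0
520,298,87,82.7 slide [0.97, 0.005, 0.007] ang [0.006, 0.001, -0.001] rows>= 5
520,298,37,82.7 slide [0.0, 0.0, 0.2] ang [0.0, 0.0, 0.0] rows>= 1
```

```bash
python3 -m inch '[{"slide":[0.15,0,0],"angular":[0,0,0],"claw":-0.1},{"slide":[0.35,0,0],"angular":[0,0,0],"claw":-0.1},{"slide":[0.55,0,0],"angular":[0,0,0],"claw":-0.1},{"slide":[0.75,0,0],"angular":[0,0,0],"claw":-0.1},{"slide":[0.9,0,0],"angular":[0,0,0],"claw":-0.1},{"slide":[0.97,0,0],"angular":[0,0,0],"claw":-0.1},{"slide":[0.97,0,0],"angular":[0,0,0],"claw":-0.1},{"slide":[0.97,0,0],"angular":[0,0,0],"claw":-0.1}]'
python3 -m inch '[{"slide":[0,0,0.1],"angular":[0,0,0],"claw":-0.1},{"slide":[0,0,0.19],"angular":[0,0,0],"claw":-0.1},{"slide":[0,0,0.19],"angular":[0,0,0],"claw":-0.1},{"slide":[0,0,0.19],"angular":[0,0,0],"claw":-0.1}]'
python3 to.py
python3 - <<'E'
from h import *
im=grab('side');cv2.imwrite('pics/s4.png',cv2.resize(im['color'][190:350,180:340,::-1],(600,600)))
E
```

```text
time: 8.0
position: [0.5166, 0.2975, 0.0857]
tool_rot: [-2.358, -2.076, 0.005]
ft_force: [0.1, -1.0, -0.2]
grip_width: 0.665
grip_force: 15.0
time: 8.4
position: [0.5177, 0.2965, 0.0395]
tool_rot: [2.36, 2.073, -0.002]
ft_force: [0.7, 0.2, -0.6]
grip_width: 0.666
grip_force: 15.0
t 8.4 pos [517.7 296.5  39.5] yaw 82.57 tilt z [-9.0e-04 -1.3e-03 -1.0e+00] F [ 0.7  0.2 -0.6] grip 57.9 15.0
```

View pics/s4.png

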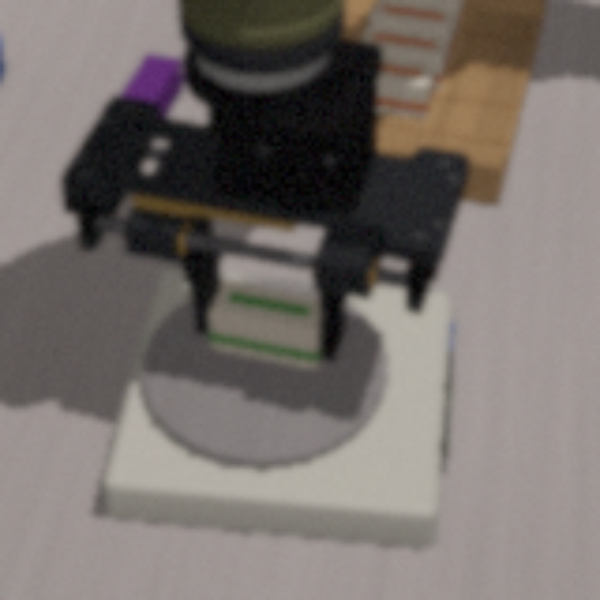

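The bar is held level between the fingers over the pan (bar at about (265,325), pan centred near (265,370)). I'll lower it until it touches.

```bash
python3 -m inch '[{"slide":[0,0,0.02],"angular":[0,0,0],"claw":-0.1},{"slide":[0,0,0.036],"angular":[0,0,0],"claw":-0.1},{"slide":[0,0,0.036],"angular":[0,0,0],"claw":-0.1},{"slide":[0,0,0.036],"angular":[0,0,0],"claw":-0.1}]' | grep -E 'pos|force'
python3 -m inch '[{"slide":[0,0,0.004],"angular":[0,0,0],"claw":-0.1},{"slide":[0,0,0.004],"angular":[0,0,0],"claw":-0.1}]' | grep -E 'pos|force'
python3 -m inch '[{"slide":[0,0,0.004],"angular":[0,0,0],"claw":-0.1},{"slide":[0,0,0.004],"angular":[0,0,0],"claw":-0.1}]' | grep -E 'pos|force'
```

```text
position: [0.5176, 0.2983, 0.0307]
ft_force: [-0.6, 0.5, -0.0]
grip_force: 15.0
position: [0.5176, 0.2984, 0.0296]
ft_force: [-0.1, -0.0, -1.0]
grip_force: 15.0
position: [0.5175, 0.2982, 0.0285]
ft_force: [-0.9, -0.5, 0.3]
grip_force: 15.0
```

```bash
python3 - <<'E'
from h import *
im=grab('side');W=cloud(im);hsv=cv2.cvtColor(im['color'],cv2.COLOR_RGB2HSV);g=(hsv[...,0]>40)&(hsv[...,0]<85)&(hsv[...,1]>60)
m=g&(abs(W[...,0]-.518)<.05)&(abs(W[...,1]-.297)<.05);n,l,st,_=cv2.connectedComponentsWithStats(m.astype(np.uint8))
for i in range(1,n): print(st[i],(W[l==i].mean(0)*1000).round(1))
E
python3 to.py
```

```text
[273 210   1   1   1] [479.6 278.3 220.1]
[278 210   1   1   1] [470.5 279.6 221.9]
[254 213   1   1   1] [504.8 334.  251.7]
[276 215   1   1   1] [472.5 293.  220.5]
[235 219   1   1   1] [539.6 324.9 228.8]
[266 219   1   1   1] [486.7 319.4 230.1]
[268 218   1   1   1] [484.1 313.5 228.1]
[236 221   1   1   1] [536.7 330.7 229.2]
[241 221   1   1   1] [528.2 329.8 229.4]
[243 220   1   1   1] [524.6 330.  232.1]
[244 221   2   2   2] [522.  330.7 229.7]
[263 221   1   1   1] [491.4 323.3 228.3]
[277 221   2   1   2] [468.5 304.1 216.1]
[245 222   3   3   3] [518.8 334.1 229.4]
[249 223   2   2   2] [512.7 335.  229.7]
[253 225   1   1   1] [506.9 334.2 226.5]
[270 224   1   1   1] [479.7 320.2 220.7]
[241 226   2   2   2] [526.9 333.8 220.8]
[250 227   3   2   3] [510.3 334.8 221.6]
[266 226   1   1   1] [485.7 327.4 221.3]
[275 227   1   1   1] [470.9 321.5 216.1]
[239 228   1   1   1] [531.6 332.4 216. ]
[263 228   1   1   1] [490.  333.  220.9]
[273 229   2   1   2] [472.4 330.7 218.8]
[244 230   1   1   1] [522.7 334.3 214. ]
[252 231   1   1   1] [508.7 335.2 214.1]
[253 230
[... 2044 characters left out ...]
72.7]
[258 250   1   1   1] [500.6 323.7 162.3]
[261 250   1   1   1] [495.  324.4 163.6]
[266 250   1   1   1] [485.7 326.8 166.8]
[270 251   1   1   1] [478.3 328.8 167.1]
[234 255   1   1   1] [552.  294.1 117.6]
[233 264   1   1   1] [552.9 302.7 102.1]
[236 265   1   1   1] [547.7 300.2  97.9]
[269 268   1   1   1] [478.2 342.7 139.2]
[232 270   1   1   1] [555.3 303.8  87.1]
[242 273  20   6  54] [518.4 299.1  73.1]
[233 275   1   1   1] [553.8 304.5  74.5]
[267 276   2   1   2] [484.6 313.4  90.1]
[268 278   1   1   1] [483.7 313.3  84.8]
[235 283  31   8  58] [520.1 311.4  54.3]
t 9.3 pos [517.5 298.3  28.5] yaw 82.68 tilt z [-1.e-04 -1.e-04 -1.e+00] F [-0.1  0.6 -1.1] grip 57.8 15.0
```

```bash
for i in 1; do
python3 -m inch '[{"slide":[0,0,0.003],"angular":[0,0,0],"claw":-0.1},{"slide":[0,0,0.003],"angular":[0,0,0],"claw":-0.1}]' | grep -E 'pos|ft'
python3 -m inch '[{"slide":[0,0,0.003],"angular":[0,0,0],"claw":-0.1},{"slide":[0,0,0.003],"angular":[0,0,0],"claw":-0.1}]' | grep -E 'pos|ft'
python3 -m inch '[{"slide":[0,0,0.003],"angular":[0,0,0],"claw":-0.1},{"slide":[0,0,0.003],"angular":[0,0,0],"claw":-0.1}]' | grep -E 'pos|ft'; done
```

```text
position: [0.5175, 0.2982, 0.0277]
ft_force: [0.6, -0.5, -0.7]
position: [0.5177, 0.2983, 0.0274]
ft_force: [-0.4, -1.9, 3.1]
position: [0.5177, 0.2983, 0.0274]
ft_force: [-2.9, -2.1, 8.1]
```

```bash
python3 -m inch '[{"slide":[0,0,-0.002],"angular":[0,0,0],"claw":0.5},{"slide":[0,0,-0.002],"angular":[0,0,0],"claw":0.75},{"slide":[0,0,-0.002],"angular":[0,0,0],"claw":0.9},{"slide":[0,0,-0.002],"angular":[0,0,0],"claw":0.9},{"slide":[0,0,-0.1],"angular":[0,0,0],"claw":0.9},{"slide":[0,0,-0.25],"angular":[0,0,0],"claw":0.9},{"slide":[0,0,-0.25],"angular":[0,0,0],"claw":0.9}]' | grep -E 'pos|grip|time'
python3 -m inch '[{"slide":[0,0,0],"angular":[0,0,-0.99],"claw":0.5},{"slide":[0,0,0],"angular":[0,0,-0.99],"claw":0.5},{"slide":[0,0,0],"angular":[0,0,-0.99],"claw":0.5},{"slide":[0,0,0],"angular":[0,0,-0.99],"claw":0.5},{"slide":[0,0,0],"angular":[0,0,-0.99],"claw":0.5}]' | grep -E 'pos|rot'
python3 -m inch '[{"slide":[0,0,0],"angular":[0,0,-0.99],"claw":0.5},{"slide":[0,0,0],"angular":[0,0,-0.99],"claw":0.5},{"slide":[0,0,0],"angular":[0,0,-0.99],"claw":0.5},{"slide":[0,0,0],"angular":[0,0,-0.99],"claw":0.5},{"slide":[0,0,0],"angular":[0,0,-0.99],"claw":0.5}]' | grep -E 'pos|rot'
python3 -m inch '[{"slide":[0,0,0],"angular":[0,0,-0.99],"claw":0.3},{"slide":[0,0,0],"angular":[0,0,-0.99],"claw":0.3},{"slide":[0,0,0],"angular":[0,0,-0.99],"claw":0.3},{"slide":[0,0,0],"angular":[0,0,-0.99],"claw":0.3},{"slide":[0,0,0],"angular":[0,0,-0.99],"claw":0.3}]' | grep -E 'pos|rot'
python3 - <<'E'
from m import *
im=grab('side');W=cloud(im);hsv=cv2.cvtColor(im['color'],cv2.COLOR_RGB2HSV);g=(hsv[...,0]>40)&(hsv[...,0]<85)&(hsv[...,1]>60)
z=W[...,2];comps(g&(abs(W[...,0]-.518)<.05)&(abs(W[...,1]-.297)<.05)&(z<.1),W,'green',6)
comps((abs(W[...,0]-.518)<.06)&(abs(W[...,1]-.297)<.06)&(z<.078)&(z>.067),W,'top',12)
cv2.imwrite('pics/s5.png',cv2.resize(im['color'][190:350,180:340,::-1],(600,600)))
E
python3 to.py 510.8,299.2,75,172.7 510.8,299.2,31,172.7
```

```text
time: 10.6
position: [0.5203, 0.3007, 0.0936]
grip_width: 0.949
grip_force: 0.0
position: [0.5174, 0.2981, 0.0883]
tool_rot: [-1.748, -2.61, 0.001]
position: [0.5175, 0.2982, 0.0884]
tool_rot: [-1.023, -2.97, 0.0]
position: [0.5175, 0.2983, 0.0885]
tool_rot: [-0.229, -3.133, -0.0]
green [241, 273, 21, 6, 45] mean [518.2 299.1  71.9] med z 71.8 rect [519.8 299.5] [42.7  8.9] -11.2
green [236, 284, 28, 7, 55] mean [520.6 311.7  53.4] med z 53.3 rect [520.6 311.8] [55.5  3.8] -7.3
top [236, 271, 32, 15, 276] mean [515.3 302.8  71. ] med z 71.2 rect [518.  300.3] [58.3 28.4] -4.3
t 12.15 pos [517.6 298.2  88.6] yaw 171.55 tilt z [-4.e-04 -0.e+00 -1.e+00] F [ 0.9  1.  -0.2] grip 56.5 0.0
510.8,299.2,75,172.7 slide [0.027, -0.0, 0.054] ang [-0.0, -0.001, -0.038] rows>= 1
510.8,299.2,31,172.7 slide [0.0, 0.0, 0.176] ang [0.0, 0.0, 0.0] rows>= 1
```

View pics/s5.png

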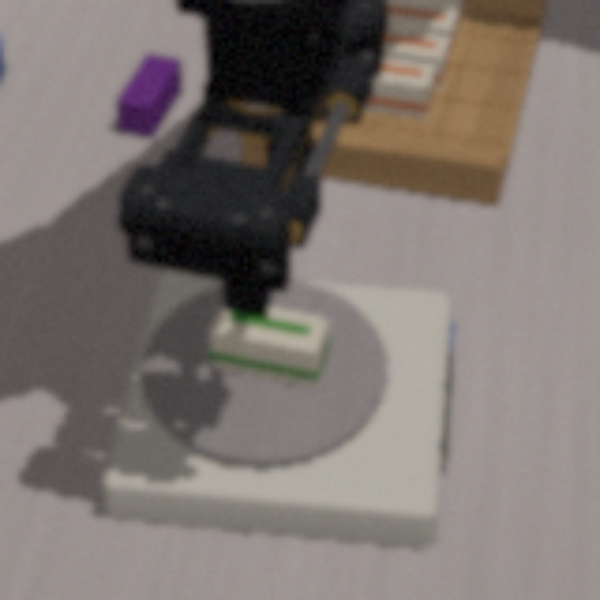

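The bar lies flat and free on the pan at (268,340), well inside the disc. Now I'll regrasp it by its long sides.

```bash
python3 -m inch '[{"slide":[0.027,0,0.054],"angular":[0,0,-0.038],"claw":0.3},{"slide":[0.027,0,0.12],"angular":[0,0,-0.038],"claw":0.3},{"slide":[0.027,0,0.2],"angular":[0,0,-0.038],"claw":0.3},{"slide":[0.027,0,0.23],"angular":[0,0,-0.038],"claw":0.3},{"slide":[0.027,0,0.23],"angular":[0,0,-0.038],"claw":0.3},{"slide":[0.027,0,0.23],"angular":[0,0,-0.038],"claw":0.3}]'
python3 -m inch '[{"slide":[0,0,0],"angular":[0,0,0],"claw":-0.6},{"slide":[0,0,0],"angular":[0,0,0],"claw":-0.6},{"slide":[0,0,0],"angular":[0,0,0],"claw":-0.6},{"slide":[0,0,0],"angular":[0,0,0],"claw":-0.6},{"slide":[0,0,0],"angular":[0,0,0],"claw":-0.6},{"slide":[0,0,0],"angular":[0,0,0],"claw":-0.6},{"slide":[0,0,0],"angular":[0,0,0],"claw":-0.6}]' 20
python3 to.py
```

```text
time: 12.75
position: [0.5108, 0.2995, 0.0314]
tool_rot: [-0.194, -3.135, -0.0]
ft_force: [0.4, -0.1, 0.2]
grip_width: 0.652
grip_force: 0.0
time: 13.45
position: [0.5111, 0.2993, 0.0315]
tool_rot: [0.194, 3.135, 0.0]
ft_force: [0.3, -0.4, 1.1]
grip_width: 0.298
grip_force: 20.0
t 13.45 pos [511.1 299.3  31.5] yaw 172.91 tilt z [ 3.e-04  0.e+00 -1.e+00] F [ 0.3 -0.4  1.1] grip 25.9 20.0
```

```bash
python3 to.py 500,280,115,172.8 466,60,115,171.5 466,-140,115,170.2 467.9,-294.1,115,170.2 
python3 -m inch '[{"slide":[0,0,-0.05],"angular":[0,0,0],"claw":-0.6},{"slide":[0,0,-0.18],"angular":[0,0,0],"claw":-0.6},{"slide":[0.034,0.081,-0.334],"angular":[0,0,0],"claw":-0.6},{"slide":[0.034,0.081,-0.334],"angular":[0,0,0],"claw":-0.6},{"slide":[0.034,0.081,-0.334],"angular":[0,0,0],"claw":-0.6}]'; python3 to.py 466,60,115,171.5 466,-140,115,170.2 467.9,-294.1,115,170.2
```

```text
t 13.45 pos [511.1 299.3  31.5] yaw 172.91 tilt z [ 3.e-04  0.e+00 -1.e+00] F [ 0.3 -0.4  1.1] grip 25.9 20.0
500,280,115,172.8 slide [0.034, -0.082, -0.334] ang [0.0, 0.001, 0.004] rows>= 2
466,60,115,171.5 slide [0.025, -0.89, 0.0] ang [0.0, 0.0, 0.043] rows>= 5
466,-140,115,170.2 slide [-0.118, -0.791, 0.0] ang [0.0, 0.0, 0.043] rows>= 4
467.9,-294.1,115,170.2 slide [-0.112, -0.606, 0.0] ang [0.0, 0.0, 0.0] rows>= 4
time: 13.95
position: [0.5051, 0.3214, 0.1164]
tool_rot: [0.192, 3.134, 0.001]
ft_force: [0.1, -0.4, -1.0]
grip_width: 0.294
grip_force: 20.0
t 13.95 pos [505.1 321.4 116.4] yaw 172.99 tilt z [ 2.2e-03  8.0e-04 -1.0e+00] F [ 0.1 -0.4 -1. ] grip 25.6 20.0
466,60,115,171.5 slide [0.028, -1.057, 0.004] ang [0.002, 0.004, 0.05] rows>= 6
466,-140,115,170.2 slide [-0.118, -0.791, 0.0] ang [0.0, 0.0, 0.043] rows>= 4
467.9,-294.1,115,170.2 slide [-0.112, -0.606, 0.0] ang [0.0, 0.0, 0.0] rows>= 4
```

```bash
python3 -m inch '[{"slide":[0.005,-0.17,0],"angular":[0,0,0.05],"claw":-0.6},{"slide":[0.01,-0.36,0],"angular":[0,0,0.05],"claw":-0.6},{"slide":[0.018,-0.56,0],"angular":[0,0,0.05],"claw":-0.6},{"slide":[0.025,-0.76,0],"angular":[0,0,0.05],"claw":-0.6},{"slide":[0.028,-0.95,0],"angular":[0,0,0.05],"claw":-0.6},{"slide":[0.028,-0.99,0],"angular":[0,0,0.05],"claw":-0.6},{"slide":[0.028,-0.99,0],"angular":[0,0,0.05],"claw":-0.6}]'|grep pos; python3 to.py 466,-140,115,170.2 467.9,-294.1,115,170.2
```

```text
position: [0.4668, 0.071, 0.1139]
t 14.65 pos [466.8  71.  113.9] yaw 170.96 tilt z [-0.0018 -0.003  -1.    ] F [ 0.1  0.7 -0.6] grip 26.0 20.0
466,-140,115,170.2 slide [-0.13, -0.834, -0.002] ang [-0.006, -0.003, 0.025] rows>= 5
467.9,-294.1,115,170.2 slide [-0.112, -0.606, 0.0] ang [0.0, 0.0, 0.0] rows>= 4
```

```bash
python3 -m inch '[{"slide":[-0.025,-0.17,0],"angular":[0,0,0.025],"claw":-0.6},{"slide":[-0.055,-0.36,0],"angular":[0,0,0.025],"claw":-0.6},{"slide":[-0.085,-0.55,0],"angular":[0,0,0.025],"claw":-0.6},{"slide":[-0.115,-0.74,0],"angular":[0,0,0.025],"claw":-0.6},{"slide":[-0.13,-0.83,0],"angular":[0,0,0.025],"claw":-0.6},{"slide":[-0.13,-0.83,0],"angular":[0,0,0.025],"claw":-0.6}]'|grep pos; python3 -m inch '[{"slide":[-0.034,-0.18,0],"angular":[0,0,0],"claw":-0.6},{"slide":[-0.068,-0.37,0],"angular":[0,0,0],"claw":-0.6},{"slide":[-0.1,-0.54,0],"angular":[0,0,0],"claw":-0.6},{"slide":[-0.112,-0.606,0],"angular":[0,0,0],"claw":-0.6},{"slide":[-0.112,-0.606,0],"angular":[0,0,0],"claw":-0.6},{"slide":[-0.112,-0.606,0],"angular":[0,0,0],"claw":-0.6}]'
python3 to.py 467.9,-294.1,115,170.2 467.9,-294.1,70,170.2
python3 - <<'E'
from m import *
im=grab('side');W=cloud(im);hsv=cv2.cvtColor(im['color'],cv2.COLOR_RGB2HSV);g=(hsv[...,0]>40)&(hsv[...,0]<85)&(hsv[...,1]>60)
z=W[...,2];N=(abs(W[...,0]-.474)<.06)&(abs(W[...,1]+.294)<.05);comps(g&N&(z<.18)&(z>.05),W,'green',4)
cv2.imwrite('pics/s6.png',cv2.resize(im['color'][70:190,230:350,::-1],(600,600)))
E
```

```text
position: [0.4686, -0.1367, 0.1143]
time: 15.85
position: [0.4728, -0.2848, 0.1147]
tool_rot: [-0.25, -3.132, -0.004]
ft_force: [-0.3, 0.8, 0.0]
grip_width: 0.294
grip_force: 20.0
t 15.85 pos [ 472.8 -284.8  114.7] yaw 170.88 tilt z [ 2.0e-04  2.6e-03 -1.0e+00] F [-0.3  0.8  0. ] grip 25.6 20.0
467.9,-294.1,115,170.2 slide [0.014, -0.04, -0.001] ang [0.005, -0.0, 0.023] rows>= 1
467.9,-294.1,70,170.2 slide [0.0, 0.0, 0.18] ang [0.0, 0.0, 0.0] rows>= 1
```

View pics/s6.png

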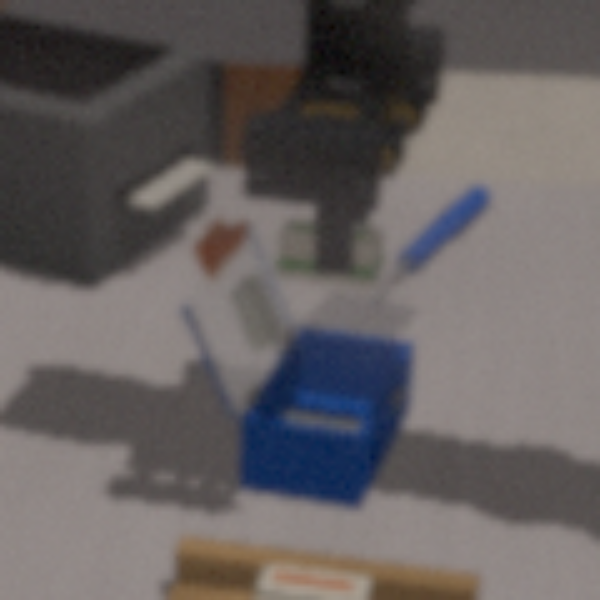

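The bar is held level above the case at about (330,248), clear of the lid, whose lip is at (222,245). I'll correct the position and measure the bar's offset in the hand.

```bash
python3 -m inch '[{"slide":[0.014,-0.04,0.08],"angular":[0,0,0.023],"claw":-0.6},{"slide":[0.014,-0.04,0.08],"angular":[0,0,0.023],"claw":-0.6},{"slide":[0.014,-0.04,0.08],"angular":[0,0,0.023],"claw":-0.6},{"slide":[0.014,-0.04,0.08],"angular":[0,0,0.023],"claw":-0.6}]'
python3 to.py 467.9,-294.1,95,170.2
cat > bar.py <<'E'
from m import *
im=grab('side');W=cloud(im);s=ctrl.get_state();p=np.array(s['position']);print('TCP',(p*1000).round(1))
z=W[...,2];c=im['color'].astype(int)
m=(abs(W[...,0]-p[0])<.06)&(abs(W[...,1]-p[1])<.05)&(z>p[2]+.002)&(z<p[2]+.048)
ys,xs=np.where(m)
yaw=np.radians(-9.8);A=np.array([[np.cos(yaw),np.sin(yaw)],[-np.sin(yaw),np.cos(yaw)]])
for v in range(ys.min(),ys.max()+1):
    us=xs[ys==v]
    Q=(W[v,us][:,:2]-p[:2])@A.T*1000
    print(v,us.min(),us.max(),'L',Q[0].round(1),'R',Q[-1].round(1),'z',(z[v,us].mean()*1000).round(1))
E
python3 bar.py
```

```text
time: 16.3
position: [0.4675, -0.2964, 0.0958]
tool_rot: [0.271, 3.129, -0.001]
ft_force: [0.0, -0.2, 0.2]
grip_width: 0.291
grip_force: 20.0
t 16.3 pos [ 467.5 -296.4   95.8] yaw 170.09 tilt z [ 9.e-04 -5.e-04 -1.e+00] F [ 0.  -0.2  0.2] grip 25.3 20.0
467.9,-294.1,95,170.2 slide [0.0, 0.009, 0.003] ang [-0.001, 0.002, -0.004] rows>= 1
TCP [ 467.5 -296.8   95.8]
117 303 305 L [ -6.3 -10.5] R [-10.9 -17.6] z 142.2
118 290 305 L [32.8 -7.6] R [-10.6 -19.5] z 137.1
119 289 305 L [33.3  2.1] R [-10.9 -19.2] z 136.2
120 288 307 L [34.5  9. ] R [-18.8 -11.2] z 136.2
121 288 307 L [33.3 13.4] R [-20.8  -2.3] z 137.4
122 288 307 L [33.5 12.4] R [-22.5   5. ] z 136.9
123 288 307 L [33.2 13.2] R [-22.3   3.1] z 134.2
124 288 307 L [33.2 12.6] R [-22.4   2.8] z 131.0
125 281 307 L [59.6 -4.6] R [-22.3   1.3] z 125.6
126 281 307 L [58.2  0. ] R [-22.5   1.8] z 122.4
127 281 307 L [58.8 -2.3] R [-21.7  -3.2] z 119.2
128 280 307 L [58.9  8.7] R [-21.5  -5.1] z 115.0
129 280 306 L [56.7 16.4] R [-23.1  16.5] z 112.0
130 280 306 L [57.6 12.9] R [-22.3  12.1] z 109.2
131 280 305 L [57.4 13.3] R [-18.9   9.5] z 105.2
132 280 280 L [56.2 17.5] R [56.2 17.5] z 98.1
```

```bash
python3 to.py 468.7,-294.3,95,170.2 | tail -1; python3 -m inch '[{"slide":[-0.004,0.009,0.06],"angular":[0,0,0],"claw":-0.6},{"slide":[-0.004,0.009,0.13],"angular":[0,0,0],"claw":-0.6},{"slide":[-0.004,0.009,0.2],"angular":[0,0,0],"claw":-0.6},{"slide":[-0.004,0.009,0.2],"angular":[0,0,0],"claw":-0.6},{"slide":[-0.004,0.009,0.2],"angular":[0,0,0],"claw":-0.6}]'
python3 bar.py; python3 to.py 468.7,-294.3,46,170.2 468.7,-294.3,5,170.2
```

```text
468.7,-294.3,95,170.2 slide [-0.003, 0.011, 0.003] ang [-0.001, 0.002, -0.004] rows>= 1
time: 16.85
position: [0.4676, -0.2951, 0.0439]
tool_rot: [-0.274, -3.128, -0.002]
ft_force: [0.3, -0.3, -1.4]
grip_width: 0.299
grip_force: 20.0
TCP [ 468.2 -295.4   44.7]
132 283 285 L [51.6 -3.7] R [ 48.9 -17.4] z 86.8
133 283 286 L [50.6 -0.2] R [ 51.8 -41.2] z 82.0
134 280 302 L [55.7 15.7] R [ -5.8 -14.7] z 85.7
135 280 304 L [55.7 15.5] R [-10.9 -20.6] z 83.7
136 280 307 L [55.7 15.3] R [-21.9 -13.5] z 82.0
137 280 306 L [56. 14.] R [-21.9   0.3] z 83.1
138 280 306 L [54.8 18.1] R [-21.9  -0.5] z 81.8
139 280 311 L [55.7 14.7] R [-27.1 -54.2] z 77.5
140 279 311 L [57.2 20.3] R [-28.2 -49.2] z 71.6
141 279 311 L [55.6 26.1] R [-29.2 -45.4] z 69.7
142 279 310 L [54.8 28.7] R [-27.7 -37.4] z 67.2
143 279 310 L [55.4 26.4] R [-29.2 -30.7] z 64.4
144 279 310 L [53.5 32.9] R [-29.5 -30.3] z 61.3
145 279 311 L [53.4 33. ] R [-33.8 -25.4] z 57.1
146 279 309 L [52.4 36.3] R [-29.3 -17.7] z 56.2
147 278 308 L [52.3 47.8] R [-29.   -4.2] z 54.5
148 278 309 L [52.2 48.1] R [-32.2  -4.6] z 52.8
149 278 
[... 157 characters left out ...]
3 57.6] R [-32.6  24.8] z 50.7
153 303 305 L [-22.9  36.3] R [-28.8  35.2] z 49.5
t 16.9 pos [ 468.2 -295.4   44.7] yaw 169.99 tilt z [ 0.e+00  6.e-04 -1.e+00] F [-0.1  0.3 -0.4] grip 26.0 20.0
468.7,-294.3,46,170.2 slide [-0.001, 0.005, -0.005] ang [0.001, -0.0, -0.007] rows>= 1
468.7,-294.3,5,170.2 slide [0.0, 0.0, 0.164] ang [0.0, 0.0, 0.0] rows>= 1Traceback (most recent call last):
  File "bar.py", line 10, in <module>
    print(v,us.min(),us.max(),'L',Q[0].round(1),'R',Q[-1].round(1),'z',(z[v,us].mean()*1000).round(1))
            ~~~~~~^^
    return umr_minimum(a, axis, None, out, keepdims, initial, where)
ValueError: zero-size array to reduction operation minimum which has no identity
```

```bash
python3 -m inch '[{"slide":[-0.002,0.004,0.06],"angular":[0,0,-0.005],"claw":-0.6},{"slide":[-0.002,0.004,0.12],"angular":[0,0,-0.005],"claw":-0.6},{"slide":[-0.002,0.004,0.15],"angular":[0,0,-0.005],"claw":-0.6},{"slide":[-0.002,0.004,0.15],"angular":[0,0,-0.005],"claw":-0.6}]' |grep -E 'pos|ft'
python3 -m inch '[{"slide":[0,0,0.014],"angular":[0,0,0],"claw":-0.6},{"slide":[0,0,0.028],"angular":[0,0,0],"claw":-0.6},{"slide":[0,0,0.028],"angular":[0,0,0],"claw":-0.6}]' |grep -E 'pos|ft'
python3 to.py 468.7,-294.3,0,170.2
```

```text
position: [0.4675, -0.2941, 0.0056]
ft_force: [0.6, 0.4, 0.2]
position: [0.4685, -0.2948, 0.0002]
ft_force: [0.5, -0.0, -1.2]
t 17.6 pos [ 4.685e+02 -2.948e+02  2.000e-01] yaw 170.12 tilt z [-3.e-04  0.e+00 -1.e+00] F [ 0.5 -0.  -1.2] grip 26.1 20.0
468.7,-294.3,0,170.2 slide [-0.0, 0.002, 0.001] ang [-0.0, -0.001, -0.003] rows>= 1
```

```bash
python3 -m inch '[{"slide":[0,0,0.008],"angular":[0,0,0],"claw":-0.6},{"slide":[0,0,0.012],"angular":[0,0,0],"claw":-0.6},{"slide":[0,0,0.012],"angular":[0,0,0],"claw":-0.6}]' |grep -E 'pos|ft'
python3 -m inch '[{"slide":[0,0,0.005],"angular":[0,0,0],"claw":-0.6},{"slide":[0,0,0.005],"angular":[0,0,0],"claw":-0.6}]' |grep -E 'pos|ft'
python3 -m inch '[{"slide":[0,0,0.004],"angular":[0,0,0],"claw":-0.6},{"slide":[0,0,0.004],"angular":[0,0,0],"claw":-0.6}]' |grep -E 'pos|ft'
python3 to.py
```

```text
position: [0.4686, -0.2948, -0.0026]
ft_force: [0.8, 0.3, 0.3]
position: [0.4686, -0.2948, -0.0039]
ft_force: [-0.3, 0.3, -0.8]
position: [0.4686, -0.2947, -0.005]
ft_force: [0.5, -0.4, 0.1]
t 18.3 pos [ 468.6 -294.7   -5. ] yaw 170.13 tilt z [-2.e-04  0.e+00 -1.e+00] F [ 0.5 -0.4  0.1] grip 26.1 20.0
```

```bash
python3 -m inch '[{"slide":[0,0,0.003],"angular":[0,0,0],"claw":-0.6},{"slide":[0,0,0.003],"angular":[0,0,0],"claw":-0.6}]' |grep -E 'pos|ft'
python3 -m inch '[{"slide":[0,0,0.002],"angular":[0,0,0],"claw":-0.6},{"slide":[0,0,0.002],"angular":[0,0,0],"claw":-0.6}]' |grep -E 'pos|ft'
```

```text
position: [0.4688, -0.2948, -0.0055]
ft_force: [-1.0, 0.4, 1.5]
position: [0.4688, -0.2949, -0.0055]
ft_force: [-2.4, 0.8, 5.4]
```

The bar reached the floor at the predicted height (5 N contact). Now I'll release with a limited opening and lift out.

```bash
python3 -m inch '[{"slide":[0,0,-0.001],"angular":[0,0,0],"claw":-0.2},{"slide":[0,0,-0.001],"angular":[0,0,0],"claw":0.0},{"slide":[0,0,-0.001],"angular":[0,0,0],"claw":0.0},{"slide":[0,0,-0.001],"angular":[0,0,0],"claw":0.0},{"slide":[0,0,-0.001],"angular":[0,0,0],"claw":0.0}]' |grep -E 'pos|ft|grip'
python3 -m inch '[{"slide":[0,0,-0.08],"angular":[0,0,0],"claw":0.0},{"slide":[0,0,-0.25],"angular":[0,0,0],"claw":0.0},{"slide":[0,0,-0.45],"angular":[0,0,0],"claw":0.0},{"slide":[0,0,-0.6],"angular":[0,0,0],"claw":0.0},{"slide":[0,0,-0.6],"angular":[0,0,0],"claw":0.0},{"slide":[0,0,-0.6],"angular":[0,0,0],"claw":0.0}]' |grep -E 'pos|ft'
python3 to.py
python3 - <<'E'
from h import *
b=grab('side')['color'][70:190,230:350,::-1];a=grab('top')['color'][150:270,330:450,::-1]
cv2.imwrite('pics/c7.png',np.hstack([cv2.resize(a,(400,400),interpolation=cv2.INTER_CUBIC),cv2.resize(b,(400,400),interpolation=cv2.INTER_CUBIC)]))
E
```

```text
position: [0.4686, -0.2948, -0.006]
ft_force: [0.3, 0.0, -0.2]
grip_width: 0.491
grip_force: 0.0
position: [0.4689, -0.2952, 0.1447]
ft_force: [-0.5, 0.5, -0.4]
t 19.8 pos [ 468.9 -295.2  144.7] yaw 170.11 tilt z [ 7.0e-04 -1.7e-03 -1.0e+00] F [-0.5  0.5 -0.4] grip 43.4 0.0
```

View pics/c7.png

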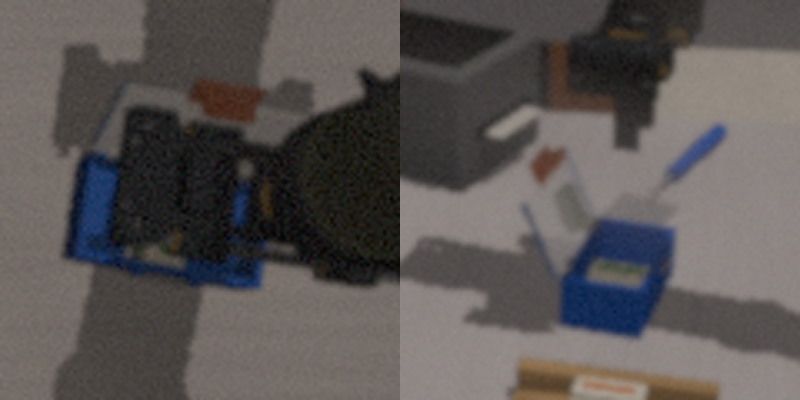

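The bar lies flat in the cradle (right panel, stripe at (620,268)) and the lid is still open. Next I'll go over and behind the lid with the fingers shut.

```bash
cat > cf.py <<'E'
# case-frame TCP (x mm, z mm) list -> to.py waypoints
import sys,subprocess,math
c,s=math.cos(math.radians(-9.8)),math.sin(math.radians(-9.8))
w=[]
for a in sys.argv[1:]:
    x,z=map(float,a.split(','));w.append(f'{474.6+c*x:.1f},{-295.3+s*x:.1f},{z},170.2')
subprocess.run(['python3','to.py']+w)
E
python3 cf.py -- 2>/dev/null; python3 cf.py 0,165 108,165 108,84 60,84 10,84 -15,84
```

```text
t 19.9 pos [ 467.6 -294.5  142.8] yaw 170.11 tilt z [-0.002  0.001 -1.   ] F [-0.7  0.3  0. ] grip 43.4 0.0
474.6,-295.3,165.0,170.2 slide [-0.028, 0.002, -0.089] ang [0.001, -0.004, -0.003] rows>= 1
581.0,-313.7,165.0,170.2 slide [-0.432, -0.0, 0.0] ang [0.0, 0.0, 0.0] rows>= 3
581.0,-313.7,84.0,170.2 slide [0.0, 0.0, 0.324] ang [0.0, 0.0, 0.0] rows>= 2
533.7,-305.5,84.0,170.2 slide [0.192, 0.0, 0.0] ang [0.0, 0.0, 0.0] rows>= 1
484.5,-297.0,84.0,170.2 slide [0.2, 0.0, 0.0] ang [0.0, 0.0, 0.0] rows>= 1
459.8,-292.7,84.0,170.2 slide [0.1, 0.0, 0.0] ang [0.0, 0.0, 0.0] rows>= 1
```

```bash
python3 -m inch '[{"slide":[-0.028,0,-0.089],"angular":[0,0,0],"claw":-1},{"slide":[-0.028,0,-0.089],"angular":[0,0,0],"claw":-1},{"slide":[-0.15,0,-0.089],"angular":[0,0,0],"claw":-1},{"slide":[-0.32,0,-0.089],"angular":[0,0,0],"claw":-1},{"slide":[-0.46,0,-0.089],"angular":[0,0,0],"claw":-1},{"slide":[-0.46,0,-0.089],"angular":[0,0,0],"claw":-1},{"slide":[-0.46,0,-0.089],"angular":[0,0,0],"claw":-1},{"slide":[-0.46,0,-0.089],"angular":[0,0,0],"claw":-1}]' 20 |grep -E 'pos|ft|grip'
python3 -m inch '[{"slide":[0,0,0.1],"angular":[0,0,0],"claw":-1},{"slide":[0,0,0.24],"angular":[0,0,0],"claw":-1},{"slide":[0,0,0.324],"angular":[0,0,0],"claw":-1},{"slide":[0,0,0.324],"angular":[0,0,0],"claw":-1},{"slide":[0,0,0.324],"angular":[0,0,0],"claw":-1}]' |grep -E 'pos|ft|grip'
python3 cf.py 85,84 60,84 10,84 -15,84
python3 - <<'E'
from h import *
b=grab('side')['color'][60:190,220:350,::-1]
cv2.imwrite('pics/c8.png',cv2.resize(b,(520,520),interpolation=cv2.INTER_CUBIC))
E
```

```text
position: [0.5807, -0.3142, 0.1653]
ft_force: [-0.3, 0.4, -0.3]
grip_width: 0.011
grip_force: 0.0
position: [0.5812, -0.3151, 0.0861]
ft_force: [0.6, -0.2, -0.2]
grip_width: 0.009
grip_force: 0.0
t 21.2 pos [ 581.2 -315.1   86.1] yaw 170.07 tilt z [-3.e-04 -8.e-04 -1.e+00] F [ 0.6 -0.2 -0.2] grip 0.8 0.0
558.4,-309.8,84.0,170.2 slide [0.093, 0.005, 0.008] ang [-0.002, -0.0, -0.004] rows>= 1
533.7,-305.5,84.0,170.2 slide [0.1, 0.0, 0.0] ang [0.0, 0.0, 0.0] rows>= 1
484.5,-297.0,84.0,170.2 slide [0.2, 0.0, 0.0] ang [0.0, 0.0, 0.0] rows>= 1
459.8,-292.7,84.0,170.2 slide [0.1, 0.0, 0.0] ang [0.0, 0.0, 0.0] rows>= 1
```

View pics/c8.png

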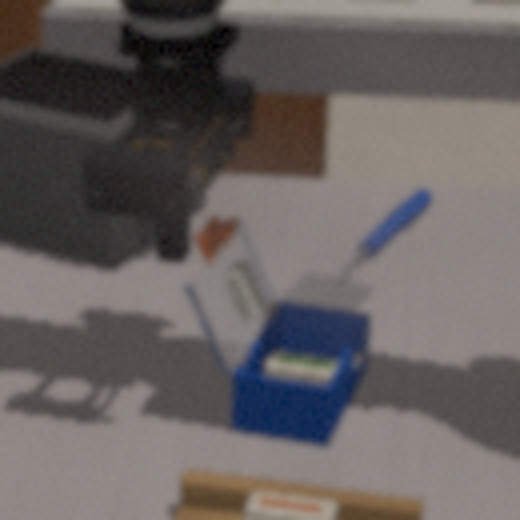

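The closed fingertips (175,250) stand behind the lip (218,240), and the bar is visible in the case at (300,365). I'll push the lid over.

```bash
python3 -m inch '[{"slide":[0.05,0.005,0.008],"angular":[0,0,0],"claw":-1},{"slide":[0.1,0.005,0.008],"angular":[0,0,0],"claw":-1},{"slide":[0.15,0.005,0.008],"angular":[0,0,0],"claw":-1},{"slide":[0.2,0.005,0.008],"angular":[0,0,0],"claw":-1},{"slide":[0.25,0.005,0.008],"angular":[0,0,0],"claw":-1},{"slide":[0.25,0.005,0.008],"angular":[0,0,0],"claw":-1}]' |grep -E 'pos|ft'
python3 -m inch '[{"slide":[0.05,0,0],"angular":[0,0,0],"claw":-1},{"slide":[0.1,0,0],"angular":[0,0,0],"claw":-1},{"slide":[0.15,0,0],"angular":[0,0,0],"claw":-1},{"slide":[0.2,0,0],"angular":[0,0,0],"claw":-1},{"slide":[0.242,0,0],"angular":[0,0,0],"claw":-1},{"slide":[0.242,0,0],"angular":[0,0,0],"claw":-1}]' |grep -E 'pos|ft'
python3 cf.py -26,70 -32,58 -37,46 -40,41
python3 - <<'E'
from h import *
b=grab('side')['color'][60:190,220:350,::-1]
cv2.imwrite('pics/c9.png',cv2.resize(b,(520,520),interpolation=cv2.INTER_CUBIC))
E
```

```text
position: [0.5199, -0.3031, 0.0848]
ft_force: [0.1, -0.3, -0.1]
position: [0.4601, -0.2926, 0.0837]
ft_force: [0.8, -1.0, 0.7]
t 22.45 pos [ 460.1 -292.6   83.7] yaw 170.08 tilt z [-0.0011 -0.0013 -1.    ] F [ 0.8 -1.   0.7] grip 0.3 0.0
449.0,-290.9,70.0,170.2 slide [0.045, -0.001, 0.055] ang [-0.003, -0.002, -0.004] rows>= 1
443.1,-289.9,58.0,170.2 slide [0.024, -0.0, 0.048] ang [0.0, 0.0, 0.0] rows>= 1
438.1,-289.0,46.0,170.2 slide [0.02, 0.0, 0.048] ang [0.0, 0.0, 0.0] rows>= 1
435.2,-288.5,41.0,170.2 slide [0.012, -0.0, 0.02] ang [0.0, 0.0, 0.0] rows>= 1
```

View pics/c9.png

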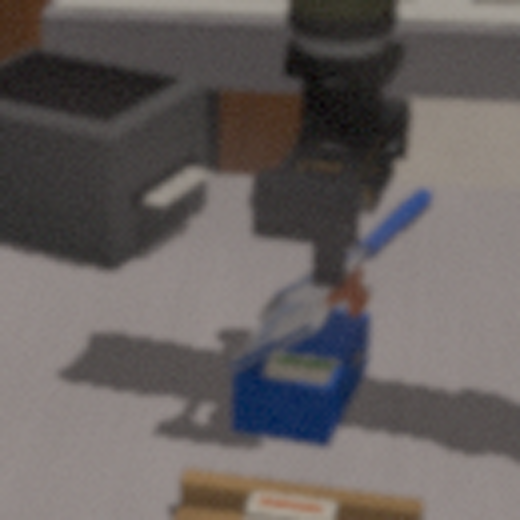

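The lid is over at about 45°, with the fingertip on it next to the orange lip (345,290). I'll follow the arc down and then press.

```bash
python3 -m inch '[{"slide":[0.045,0,0.055],"angular":[0,0,0],"claw":-1},{"slide":[0.069,0,0.103],"angular":[0,0,0],"claw":-1},{"slide":[0.095,0,0.15],"angular":[0,0,0],"claw":-1},{"slide":[0.115,0,0.171],"angular":[0,0,0],"claw":-1},{"slide":[0.12,0,0.171],"angular":[0,0,0],"claw":-1},{"slide":[0.12,0,0.171],"angular":[0,0,0],"claw":-1}]' |grep -E 'pos|ft'
python3 -m inch '[{"slide":[0,0,0.008],"angular":[0,0,0],"claw":-1},{"slide":[0,0,0.008],"angular":[0,0,0],"claw":-1}]' |grep -E 'pos|ft'
python3 -m inch '[{"slide":[0,0,0.008],"angular":[0,0,0],"claw":-1},{"slide":[0,0,0.008],"angular":[0,0,0],"claw":-1}]' |grep -E 'pos|ft'
python3 -m inch '[{"slide":[0,0,0.006],"angular":[0,0,0],"claw":-1},{"slide":[0,0,0.006],"angular":[0,0,0],"claw":-1}]' |grep -E 'pos|ft'; python3 to.py
```

```text
position: [0.4338, -0.2874, 0.0416]
ft_force: [4.5, -0.6, 5.3]
position: [0.4332, -0.2873, 0.0393]
ft_force: [3.8, -0.1, 4.6]
position: [0.4299, -0.2866, 0.0357]
ft_force: [-0.2, 0.0, -0.2]
position: [0.4298, -0.2866, 0.0349]
ft_force: [-3.0, 0.7, 8.1]
t 23.7 pos [ 429.8 -286.6   34.9] yaw 170.11 tilt z [-4.e-03  9.e-04 -1.e+00] F [-3.   0.7  8.1] grip 0.6 3.9
```

```bash
python3 -m inch '[{"slide":[0,0,0.006],"angular":[0,0,0],"claw":-1},{"slide":[0,0,0.006],"angular":[0,0,0],"claw":-1},{"slide":[0,0,0.006],"angular":[0,0,0],"claw":-1}]' |grep -E 'pos|ft'
python3 -m inch '[{"slide":[0,0,0.005],"angular":[0,0,0],"claw":-1},{"slide":[0,0,0.005],"angular":[0,0,0],"claw":-1},{"slide":[0,0,0.005],"angular":[0,0,0],"claw":-1}]' |grep -E 'pos|ft'; python3 to.py
```

```text
position: [0.4297, -0.2867, 0.0347]
ft_force: [-6.6, 4.1, 19.1]
position: [0.4298, -0.2867, 0.0345]
ft_force: [-9.7, 4.2, 27.9]
t 24.3 pos [ 429.8 -286.7   34.5] yaw 170.11 tilt z [-5.9e-03 -4.0e-04 -1.0e+00] F [-9.7  4.2 27.9] grip 0.3 14.1
```

Hard stop at 28 N. I'll back off upwards and inspect from both cameras.

```bash
python3 -m inch '[{"slide":[0,0,-0.05],"angular":[0,0,0],"claw":-1},{"slide":[0,0,-0.2],"angular":[0,0,0],"claw":-1},{"slide":[0,0,-0.4],"angular":[0,0,0],"claw":-1},{"slide":[0,0,-0.55],"angular":[0,0,0],"claw":-1},{"slide":[0,0,-0.55],"angular":[0,0,0],"claw":-1}]' |grep -E 'pos|ft'
python3 to.py 440,-40,175,170.2
python3 -m inch '[{"slide":[-0.2,0.95,0],"angular":[0,0,0],"claw":-1},{"slide":[-0.2,0.95,0],"angular":[0,0,0],"claw":-1},{"slide":[-0.2,0.95,0],"angular":[0,0,0],"claw":-1},{"slide":[-0.2,0.95,0],"angular":[0,0,0],"claw":-1},{"slide":[-0.2,0.95,0],"angular":[0,0,0],"claw":-1},{"slide":[-0.2,0.95,0],"angular":[0,0,0],"claw":-1},{"slide":[-0.2,0.95,0],"angular":[0,0,0],"claw":-1}]' |grep -E 'pos|ft|time'
python3 - <<'E'
from h import *
o=[]
for n,(r,c) in {'top':(150,330),'side':(80,230)}.items():
    im=grab(n);W=cloud(im);hsv=cv2.cvtColor(im['color'],cv2.COLOR_RGB2HSV);H,S=hsv[...,0],hsv[...,1]
    N=(abs(W[...,0]-.47)<.1)&(abs(W[...,1]+.295)<.09)
    m=N&((H<12)|(H>172))&(S>90);P=W[m];print(n,'lip',m.sum(),(np.median(P,0)*1000).round(1) if m.any() else '')
    t=N&(W[...,2]>.045)&(W[...,2]<.2);print('above rim pts z pct',np.percentile(W[t][:,2],[5,50,95,99]).round(4))
    o.append(cv2.resize(im['color'][r:r+120,c:c+120,::-1],(400,400),interpolation=cv2.INTER_CUBIC))
cv2.imwrite('pics/c10.png',np.hstack(o))
E
```

```text
position: [0.4335, -0.2884, 0.1741]
ft_force: [-0.5, 0.2, -0.2]
t 24.8 pos [ 433.5 -288.4  174.1] yaw 170.09 tilt z [ 0.0041 -0.0054 -1.    ] F [-0.5  0.2 -0.2] grip 0.4 0.0
440,-40,175,170.2 slide [0.146, 0.983, -0.009] ang [-0.009, 0.009, -0.004] rows>= 5
time: 25.5
position: [0.5204, -0.0602, 0.1686]
ft_force: [0.1, -0.9, 0.1]
top lip 186 [ 430.6 -288.    54.3]
above rim pts z pct [0.0515 0.0546 0.0575 0.0586]
side lip 59 [ 431.5 -280.1   56.8]
above rim pts z pct [0.0484 0.0573 0.0599 0.0607]
```

View pics/c10.png

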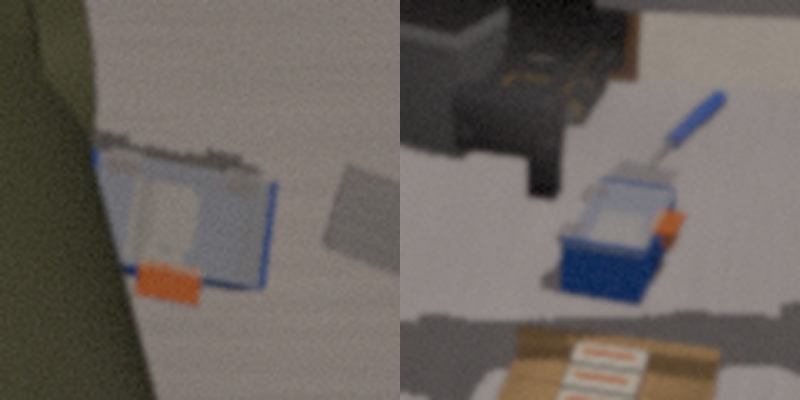

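The lid lies flush on the case in both views (lip at left (168,283) and right (672,228)). The lip height averages 55.5 mm, as expected for shut. The arm is clear, so I'll hand in.

```bash
python3 -m inch '[{"slide":[0,0,0],"angular":[0,0,0],"claw":-1},{"slide":[0,0,0],"angular":[0,0,0],"claw":-1},{"slide":[0,0,0],"angular":[0,0,0],"claw":-1}]' | grep -E 'time|ft'; python3 -c "
from bench import ctrl
print(ctrl.close_job())"
```

```text
time: 25.9
ft_force: [-0.6, 0.2, 0.5]
the job is handed in; nothing more can be done
None
```

The green-striped bar was set on the scale and let go, then laid in the case cradle, and the lid was snapped shut with its lip at shut height; I handed the job in at 25.9 s, with no verdict returned.

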